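# Fish a dropped collar out from under the bench riser

### The job

The black metal collar has been dropped and lies in the low gap under the clear riser shelf, where no hand gets in. Take the bent rod from its stand, hook the collar with it and draw it straight out of the gap, flat on the bench, until it comes up snug against the stop rail in front, and keep it pressed there lightly for a second; never use hard force. Then leave the collar lying there and hang the rod back in its stand as it was, without touching the collar with the fingers or moving the jar, the saucer and the cap.

Things in the scene. Friction and masses are not known exactly. Their poses are not given: they have to be found in the camera images.
- riser: Fixed bench riser: two grey drawer blocks (each 160 deep, 80 wide, 70 mm high) bridged by a clear shelf 8 mm thick, underside 70 mm, top 78 mm above the bench. Origin: middle of the shelf's front edge, at bench level; +x points into the gap, y across, z up. Shelf and blocks start at x = 0.
- gap_front (a point): Middle of the shelf's front lower edge, 70 mm above riser's origin: top of the gap's mouth. The gap is 120 mm wide between the blocks, 70 mm high, open in front; a 12 mm high strip closes its back at x = 146 mm. Its floor is the bench (z = 0).
- rail_zone (a point): Middle of the zone where the stop rail may be (riser's x = -82 mm, z = 14). Low aluminium rail along y: 8 mm thick, 14 high, 148 long, clamped, rigid, over two 6 mm high guide strips running along x (inner edges y = +-66 mm). Its face towards the gap lies anywhere from x = -102 to -62 mm, set anew each time and NOT reported: feel for it or look.
- collar: Loose black metal collar (ring), outer diameter 44, hole 28, height 14 mm, about 0.1 kg, flat on the bench in the gap, its centre 25 to 50 mm behind the shelf's front edge and within 32 mm of the middle. Origin: centre of its underside; z is its axis. It slides on the bench with about 1 N.
- rod: Bent steel rod, 7 mm thick, wooden handle, 0.14 kg. Origin: on the shank's axis at the level of the tip's end; z up the shank, +x the way the foot points. Guard plate 44 (x) by 34 (y) from z = 85 to 93 mm; shank down to z = 34; level foot along +x (underside 30.5, top 37.5) to x = 65 mm, where it bends down to the tip at z = 0. So the foot clears collar and rail with the tip on the bench.
- rod_grip (a point): Point to grip, in the middle of the square wooden handle (20 x 20 mm across the rod's x and y, from z = 93 to 158 mm), at z = 120 mm in the rod's frame. Grip firmly (80 N or more), else it tilts under load.
- rod_tip (a point): Lower end of the rod's down-turned tip (7 mm thick), at x = 65 mm, z = 0 in the rod's frame.
- stand: Fixed rod stand: base plate 90 x 80 x 12 mm with two upright plates (66 mm along x, 8 mm thick, inner faces at y = +-8 mm, tops 100 mm above the bench). Origin: centre of the base's underside. The rod hangs with its shank between the plates, foot along the stand's +x, its origin at about x = y = 0, z = 15 mm. It lifts straight up and goes back straight down.
- stand_seat (a point): Where the shank's axis belongs, level with the tops of the stand's plates (100 mm up). The rod's guard rests on these tops, between 4 mm high bumps at their ends (inner faces at x = +-28 mm); free play about 6 mm in x, 4.5 mm in y.
- jar: Bystander: small green glass jar, diameter 56, height 80 mm, on the bench in front of the left block; origin at the centre of its underside.
- dish: Bystander: flat terracotta saucer, diameter 60, height 14 mm, on the bench in front of the right block; origin at the centre of its underside.
- cap: Bystander: black cap, diameter 32, height 20 mm, standing on the shelf over the left block; origin at the centre of its underside.
Things that resemble listed ones, but are neither listed nor needed, are in the scene too. Of the things like the stand, leave any that is orange or pink; of the rest the smaller one is meant.

How it is judged:
By the outcome, as a careful person would: the job done as asked, in the order asked, and still so for the second after the job is handed in, with the robot touching nothing.
It also fails if it takes over 54 s, if anything falls off the work surface, if the arm or the gripper's body presses on something with over 40 N, if the wrist force passes 120 N, or if a joint passes its speed limit or range.

### The arm

A 6-joint arm with a two-finger parallel gripper is mounted at the origin on the work surface. World frame = base frame: x ahead of the robot, y to its left, z up, the work surface at z = 0. Lengths are in mm, angles in rad, forces in N, time in s.
With the tool pointing down it reaches from about 275 to 1000 mm from the base axis. Payload 8.4 kg.
Tool frame: the origin (TCP) lies midway between the tips of the shut fingers; the grasp point (between the pads) lies 19 mm behind it; z points along the fingers, x is the direction in which the jaws open and shut, and the axes are right-handed (so a half turn about z gives the same grasp; the last joint's range is limited). The gripper opens to 85 mm and grips with 20 to 120 N. Pads are 22 mm wide; open, the fingers measure 114 mm over their backs; the gripper's body (76 mm by 85 mm) begins 54 mm behind the grasp point. The pads swing forward as they close: fully open they stand 13 mm farther back than shut.
Start: joints at [-1.181, 0.353, 1.633, -0, 1.155, -0.002], TCP at [238.657, -577.643, 231.281] pointing down, gripper open.
Joint ranges: [-2.63, 2.63], [-0.92, 2.1], [0.06, 2.66], [-1.3, 4.44], [0, 2.69], [-3.02, 3.02]. Speed limits (rad/s): [2.22, 2.22, 2.79, 3.14, 3.14, 3.14].

### API

Orientations are given as [roll, pitch, yaw] about the fixed x, y, z axes, in that order (R = Rz(yaw) Ry(pitch) Rx(roll)).
In Python, from rig import sense, grab_frame, camera_model, job gives the robot as it stands.
- The arm moves only by the tool arm_command, never from a script. Its argument "plan" is a list of rows, each an object with "translation": the shift along the tool's x, y, z in cm, a list of three; "twist": the turn about the tool's z in rad; "gripper": the opening, from 0 (shut) to 1 (fully open). A call has exactly 5 rows; each row is the pose to reach, as a shift and turn from the pose measured when the call began, along the tool's axes at that moment; what a row does not reach only later rows make up. A row lasts 1/12 s, in which the tool goes at most 41.7 mm and 7.16 degrees, less where a joint would pass 70% of its speed; a pose out of reach is approached as far as the arm can. A call with a gripper value outside its range is refused whole. The fingers move at their own pace and stop on an object; "squeeze" is the grip in N (left out, the last holds). Time passes only in rows, so rows that repeat a pose let the fingers close, or fill a call up. It gives the time, the measured TCP pose, the force and the opening at its end, in the units of the state.
- sense(): the state, without advancing time (a new reading comes with each control period).
- grab_frame(name): name is "side" or "top" or "wrist"; returns the picture (384x512x3 uint8, blue, green, red); there is no depth.
- camera_model(name): a dict with "fx", "fy", "cx", "cy" (pixels), "pose" (4x4, takes a point from camera to world coordinates). Camera axes: x right, y down, z forward; pixel columns grow to the right and rows downward; lengths in mm; the calibration is good to about 2 mm. A picture is of the moment at which its call begins: read the wrist's pose just before it. camera_model takes no time and is no camera call; for the wrist camera it gives the pose at the moment of the call.
- job.sign_off(): hands the job in, once; it reports no verdict.
The state is a dict: "clock": time; "qpos": joint angles; "qvel": joint speeds; "joint_efforts": joint torques, N m; "eef_pos": TCP position; "tcp_rot": TCP orientation; "contact_force": force on the tool from outside, world axes, zero at the start; "wrist_torque": the same for the moment, N m; "opening": opening from 0.0 (shut) to 1.0 (fully open).
Only numpy, scipy, OpenCV 4.12 (cv2) and the standard library are available. Lean on these libraries where they do the work, as an engineer would, in place of code of your own. Each camera call takes 0.05 s, during which the arm holds its last target.

## Working session

There is one attempt and no reset: what is moved stays moved. The work goes in short steps, Python scripts to look and compute and a tool call to move; the robot and the scene stay as the last step left them, time stands still between calls to the robot, and variables do not carry over. Pictures are saved under pics/ and viewed, and the job is handed in when it is done.

Besides the shell and the picture viewer there is one more tool, called after "Emit:" as name([rows], argument=value, ...), one row to a line, values as JSON. arm_command: Moves the arm, as the interface text tells. Its arguments: {"type":"object","properties":{"plan":{"type":"array","items":{"type":"object","properties":{"translation":{"type":"array","items":{"type":"number"}},"twist":{"type":"number"},"gripper":{"type":"number"}}}},"squeeze":{"type":"number"}},"required":["plan"]}

```bash
ls; mkdir -p pics
python3 - <<'E'
from rig import sense, grab_frame, camera_model
import cv2
for n in ("side","top","wrist"):
    m=camera_model(n); im=grab_frame(n); cv2.imwrite(f"pics/{n}0.png",im)
    print(n,{k:(v if k!='pose' else [[round(float(x),3) for x in r] for r in v]) for k,v in m.items()})
print(sense())
E
```

```text
pics
side {'fx': 408.5310309326751, 'fy': 408.5310309326751, 'cx': 250.36626070735585, 'cy': 191.11938930475202, 'pose': [[-0.859, -0.352, 0.371, 121.619], [-0.511, 0.598, -0.618, 473.201], [-0.005, -0.72, -0.694, 752.207], [0.0, 0.0, 0.0, 1.0]]}
top {'fx': 452.66060996093034, 'fy': 452.66060996093034, 'cx': 254.23523498452553, 'cy': 197.33915463569647, 'pose': [[-0.004, -0.997, 0.081, 377.141], [-1.0, 0.003, -0.012, -72.749], [0.012, -0.082, -0.997, 1481.862], [0.0, 0.0, 0.0, 1.0]]}
wrist {'fx': 284.6257663084499, 'fy': 284.6257663084499, 'cx': 251.96201019058537, 'cy': 190.31587224431732, 'pose': [[0.382, -0.888, -0.256, 303.569], [-0.924, -0.367, -0.104, -550.762], [-0.002, 0.276, -0.961, 372.581], [0.0, 0.0, 0.0, 1.0]]}
{'clock': 0.15, 'qpos': array([-1.18140796e+00,  3.53507240e-01,  1.63394957e+00, -1.10859995e-05,
        1.15520528e+00, -2.40970052e-03]), 'qvel': array([ 7.93389904e-05, -1.61625457e-03, -3.45320600e-03,  4.28002149e-04,
        2.04865456e-03, -1.91261654e-03]), 'joint_efforts': array([ 1.25091032e-03, -6.05636358e+01, -3.42338240e+01,  1.42103695e-04,
        6.14914097e-03,  2.03176057e-05]), 'eef_pos': array([ 238.51166944, -577.31147093,  230.72866251]), 'tcp_rot': array([ 3.14158509e+00,  1.06945957e-03, -1.17899379e+00]), 'contact_force': array([-0.13815565, -0.70885501, -0.06654447]), 'wrist_torque': array([-0.00183766,  0.03397088,  0.00956272]), 'opening': 1.001347890528944}
```

View pics/side0.png

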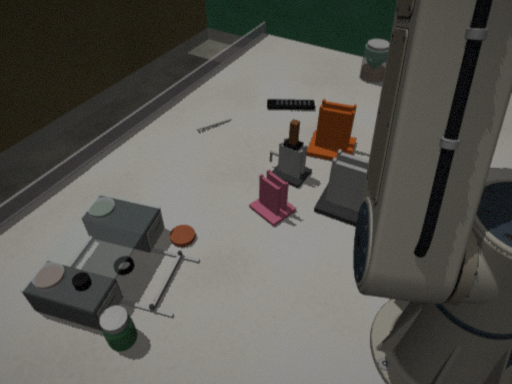

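View pics/top0.png

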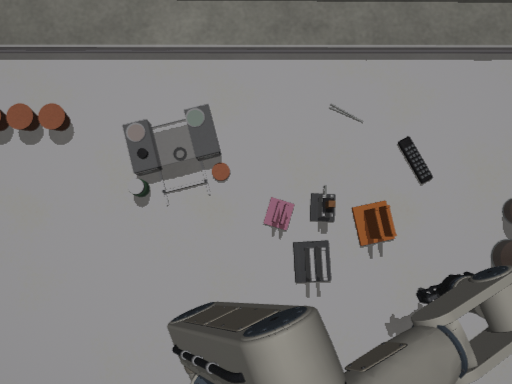

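View pics/wrist0.png

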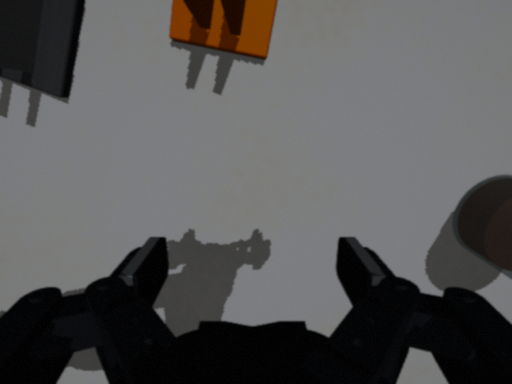

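```bash
cat > h.py <<'E'
import numpy as np, cv2
from rig import sense, grab_frame, camera_model
def ray(m,u,v):
    P=np.array(m["pose"]); d=P[:3,:3]@np.array([(u-m["cx"])/m["fx"],(v-m["cy"])/m["fy"],1.]); return P[:3,3],d
def onz(m,u,v,z):
    o,d=ray(m,u,v); return o+d*(z-o[2])/d[2]
def proj(m,p):
    P=np.array(m["pose"]); c=P[:3,:3].T@(np.asarray(p,float)-P[:3,3]); return np.array([m["fx"]*c[0]/c[2]+m["cx"],m["fy"]*c[1]/c[2]+m["cy"]])
def crop(im,x0,y0,x1,y1,s,fn):
    c=cv2.resize(im[y0:y1,x0:x1],None,fx=s,fy=s,interpolation=cv2.INTER_CUBIC); c=cv2.convertScaleAbs(c,alpha=1.3,beta=15)
    for x in range(x0-x0%10+10,x1,10): cv2.line(c,((x-x0)*s,0),((x-x0)*s,8 if x%50 else 20),(0,0,255),1)
    for y in range(y0-y0%10+10,y1,10): cv2.line(c,(0,(y-y0)*s),(8 if y%50 else 20,(y-y0)*s),(0,0,255),1)
    cv2.imwrite(fn,c)
E
python3 - <<'E'
from h import *
t=cv2.imread("pics/top0.png"); s=cv2.imread("pics/side0.png")
crop(t,115,95,240,210,6,"pics/t_r.png"); crop(t,260,170,345,250,7,"pics/t_s.png")
crop(s,20,185,210,355,4,"pics/s_r.png"); crop(s,240,90,390,230,5,"pics/s_s.png")
E
```

```text
(no output)
```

View pics/t_r.png

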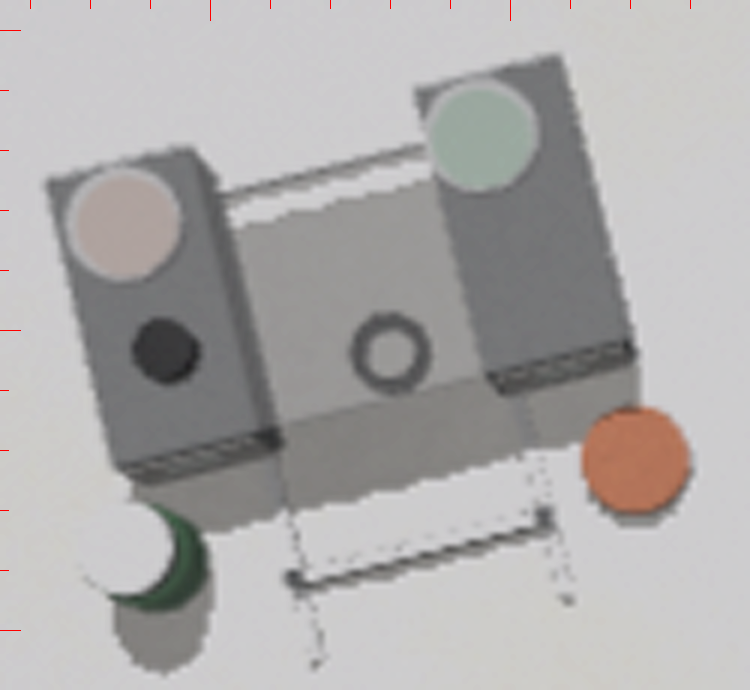

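View pics/t_s.png

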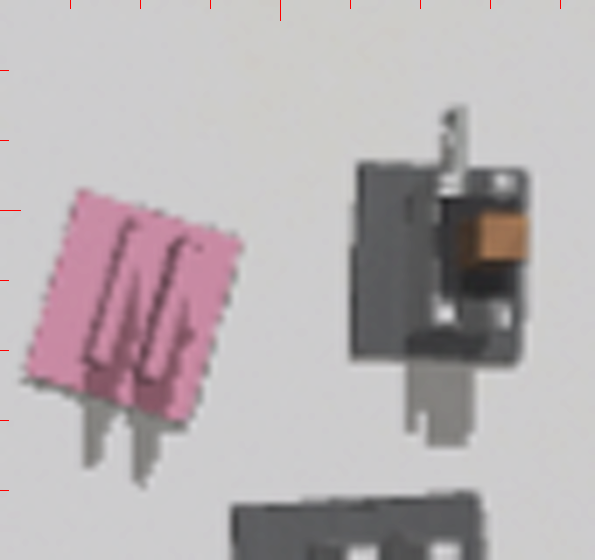

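View pics/s_r.png

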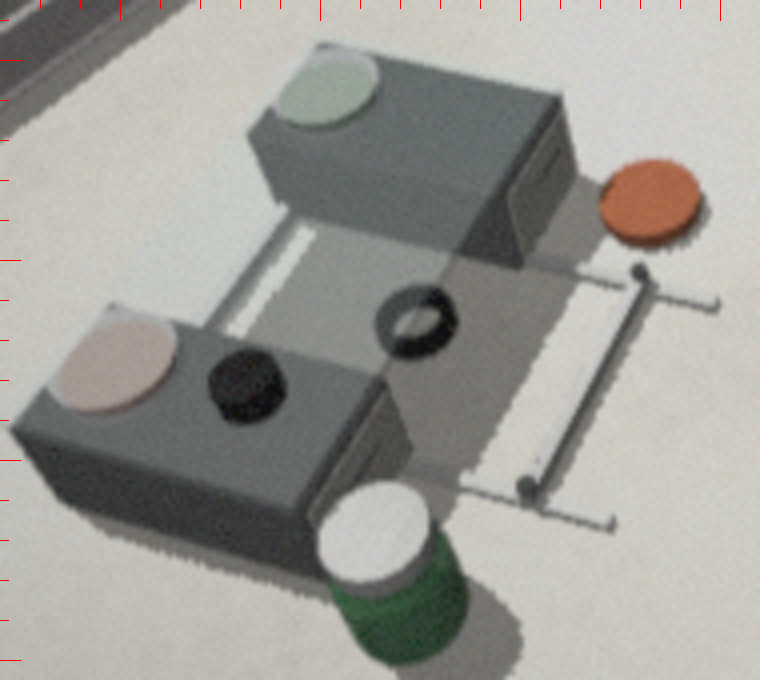

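View pics/s_s.png

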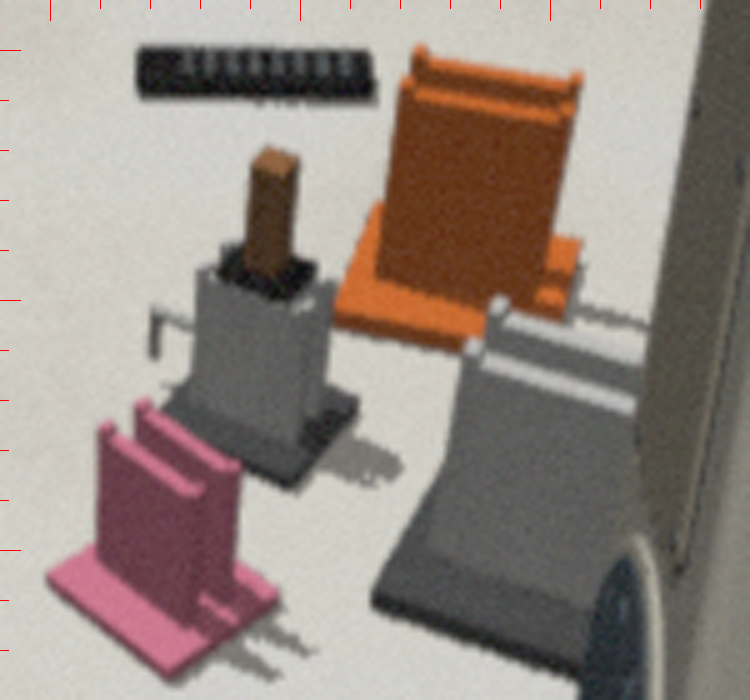

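```bash
cat > m1.py <<'E'
from h import *
t=camera_model("top"); s=camera_model("side")
T=lambda x,y:(115+x/6,95+y/6); S=lambda x,y:(20+x/4,185+y/4)
T2=lambda x,y:(260+x/7,170+y/7); S2=lambda x,y:(240+x/5,90+y/5)
r=lambda p:np.round(p[:2],1)
print("riser top corners  Lbl Lfl Rbr Rfr Lbr Lfr Rbl Rfl")
for nm,m,f,pts in(("top",t,T,[(45,183),(112,467),(562,55),(632,345),(190,148),(270,434),(415,90),(487,378)]),("side",s,S,[(12,430),(298,510),(318,42),(560,95),(112,303),(383,378),(248,133),(487,200)])):
  for z in(70,78):
    P=[onz(m,*f(*p),z)[:2] for p in pts]
    print(nm,z,[list(np.round(p,1)) for p in P]); 
    print("  w back,front",[round(float(np.linalg.norm(P[i]-P[j])),1) for i,j in((0,2),(1,3),(0,1),(2,3))], "mid front",r((P[1]+P[3])/2),"ang",[round(float(np.arctan2(*(P[i]-P[j])[::-1])),4) for i,j in((0,1),(2,3))],"y ang",round(float(np.arctan2(*(P[1]-P[3])[::-1])-np.pi/2),4))
print("collar top-view outer centre",r(onz(t,*T(391,353),10)),"side",r(onz(s,*S(416,321),10)))
print("rail: pin ends top",[r(onz(t,*T(*p),14)) for p in((296,578),(545,519))],"side",[r(onz(s,*S(*p),14)) for p in((528,487),(640,270))])
print("guide ends top",[r(onz(t,*T(*p),6)) for p in((318,663),(568,600))],"side",[r(onz(s,*S(*p),6)) for p in((612,521),(713,303))])
print("stand base top",[r(onz(t,*T2(*p),12)) for p in((359,163),(527,170),(349,358),(519,365))],"mid",r(np.mean([onz(t,*T2(*p),12) for p in((359,163),(527,170),(349,358),(519,365))],0)))
print("handle top",r(onz(t,*T2(502,238),173)),"side",r(onz(s,*S2(275,160),173)))
print("tip/foot end top z=50",r(onz(t,*T2(453,110),50)),"side tip bottom z15",r(onz(s,*S2(154,356),15)), r(onz(s,*S2(154,310),52)))
E
python3 m1.py
```

```text
riser top corners  Lbl Lfl Rbr Rfr Lbr Lfr Rbl Rfl
top 70 [[np.float64(721.7), np.float64(325.4)], [np.float64(570.9), np.float64(287.7)], [np.float64(790.2), np.float64(53.7)], [np.float64(634.7), np.float64(16.4)], [np.float64(740.4), np.float64(249.6)], [np.float64(588.0), np.float64(205.5)], [np.float64(771.4), np.float64(131.3)], [np.float64(617.4), np.float64(92.4)]]
  w back,front [280.2, 278.7, 155.5, 159.9] mid front [602.8 152. ] ang [0.2455, 0.2356] y ang 0.2312
top 78 [[np.float64(719.7), np.float64(323.2)], [np.float64(569.8), np.float64(285.6)], [np.float64(787.9), np.float64(53.0)], [np.float64(633.3), np.float64(15.9)], [np.float64(738.3), np.float64(247.7)], [np.float64(586.8), np.float64(204.0)], [np.float64(769.2), np.float64(130.2)], [np.float64(616.0), np.float64(91.4)]]
  w back,front [278.6, 277.1, 154.6, 159.0] mid front [601.5 150.8] ang [0.2455, 0.2356] y ang 0.2312
side 70 [[np.float64(719.3), np.float64(328.3)], [np.float64(569.3), np.float64(288.8)], [np.float64(789.3), np.float64(61.3)], [np.float64(636.4), np.float64(21.9)], [np.float64(739.1), np.float
[... 528 characters left out ...]
t64(613.7), np.float64(107.6)]]
  w back,front [272.8, 271.9, 153.4, 156.1] mid front [597.2 159.1] ang [0.258, 0.2523] y ang 0.2462
collar top-view outer centre [641.5 151.9] side [638.5 156.6]
rail: pin ends top [array([517.7, 201.5]), array([549.4,  67. ])] side [array([515.6, 205.3]), array([551.3,  68. ])]
guide ends top [array([472. , 190.6]), array([505.9,  55. ])] side [array([471.1, 195.6]), array([506.5,  61.1])]
stand base top [array([ 509.9, -276.9]), array([ 506.4, -355.4]), array([ 419.1, -271. ]), array([ 415.5, -350. ])] mid [ 462.7 -313.3]
handle top [ 464.  -313.5] side [ 462.5 -310.9]
tip/foot end top z=50 [ 530.6 -314.9] side tip bottom z15 [ 528.6 -316.8] [ 527.1 -311.8]
```

```bash
cat >> h.py <<'E'
from scipy.spatial.transform import Rotation as Ro
def go(p,yaw=None):
    st=sense(); R=Ro.from_euler("xyz",st["tcp_rot"]).as_matrix()
    d=R.T@(np.array(p,float)-st["eef_pos"])/10; y=st["tcp_rot"][2]
    tw=0 if yaw is None else -(yaw-y)
    print("clock %.2f pos %s rot %s F %s open %.3f"%(st["clock"],np.round(st["eef_pos"],1),np.round(st["tcp_rot"],4),np.round(st["contact_force"],1),st["opening"]))
    print("shift cm",np.round(d,2),"twist",round(float(tw),3))
E
python3 -c "
from h import *
go((463,-312.5,205),-0.055)"
```

```text
clock 0.15 pos [ 238.5 -577.3  230.7] rot [ 3.1416e+00  1.1000e-03 -1.1790e+00] F [-0.1 -0.7 -0.1] open 1.001
shift cm [-15.9  -30.86   2.59] twist -1.124
```

Emit:
arm_command([
  {"translation": [-1.6,-3.1,0],"twist": -0.12,"gripper": 1},
  {"translation": [-3.4,-6.6,0],"twist": -0.24,"gripper": 1},
  {"translation": [-5.2,-10.1,0],"twist": -0.36,"gripper": 1},
  {"translation": [-7,-13.6,0],"twist": -0.48,"gripper": 1},
  {"translation": [-8.8,-17.1,0],"twist": -0.6,"gripper": 1},
], squeeze=100)

```text
clock: 0.57
eef_pos: [363.6, -429.1, 230.6]
tcp_rot: [-3.141, 0.001, -0.574]
contact_force: [0.8, -1.2, 0.2]
opening: 0.997
```

```bash
python3 -c "
from h import *
go((463,-312.5,205),-0.055)"
```

```text
clock 0.57 pos [ 363.6 -429.1  230.6] rot [-3.1408e+00  1.2000e-03 -5.7370e-01] F [ 0.8 -1.2  0.2] open 0.997
shift cm [  2.02 -15.19   2.57] twist -0.519
```

Emit:
arm_command([
  {"translation": [0.5,-3.8,0],"twist": -0.12,"gripper": 1},
  {"translation": [1,-7.6,0],"twist": -0.24,"gripper": 1},
  {"translation": [1.5,-11.4,1],"twist": -0.36,"gripper": 1},
  {"translation": [2.02,-15.2,2],"twist": -0.48,"gripper": 1},
  {"translation": [2.02,-15.2,2.6],"twist": -0.52,"gripper": 1},
])

```text
clock: 0.98
eef_pos: [466.3, -307.7, 203.9]
tcp_rot: [-3.138, -0.0, -0.043]
contact_force: [0.3, -0.1, -1.2]
opening: 0.998
```

```bash
python3 -c "
from h import *
go((463,-312.5,116),-0.055)
m=camera_model('wrist');cv2.imwrite('pics/w1.png',grab_frame('wrist'));print(sense()['tcp_rot'],[proj(m,(463,-312.5,z)) for z in (108,173)])
cv2.imwrite('pics/s1.png',grab_frame('side'))"
```

```text
clock 0.98 pos [ 466.3 -307.7  203.9] rot [-3.1384e+00 -3.0000e-04 -4.3200e-02] F [ 0.3 -0.1 -1.2] open 0.998
shift cm [-0.31  0.52  8.79] twist 0.012
[-3.13867244e+00  2.28985222e-03 -4.35138352e-02] [array([248.17508231, 198.04898938]), array([246.92645437, 227.63290598])]
```

View pics/w1.png

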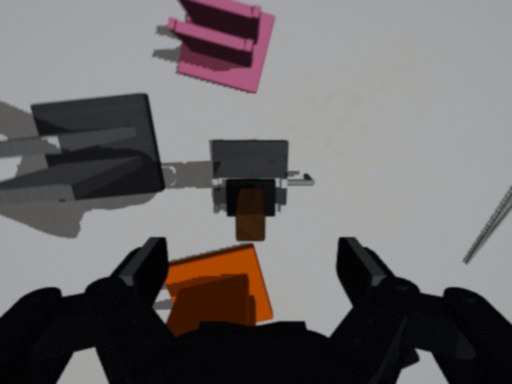

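View pics/s1.png

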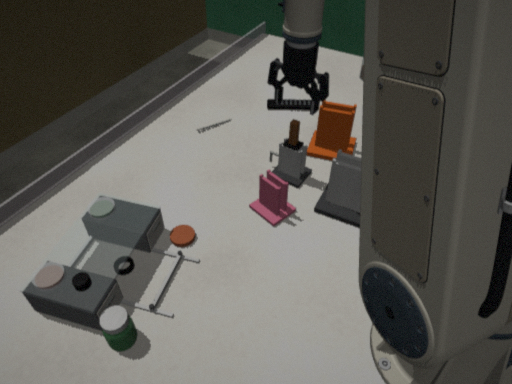

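```bash
python3 -c "
from h import *
crop(cv2.imread('pics/w1.png'),195,130,325,260,5,'pics/w1c.png')"
```

```text
(no output)
```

View pics/w1c.png

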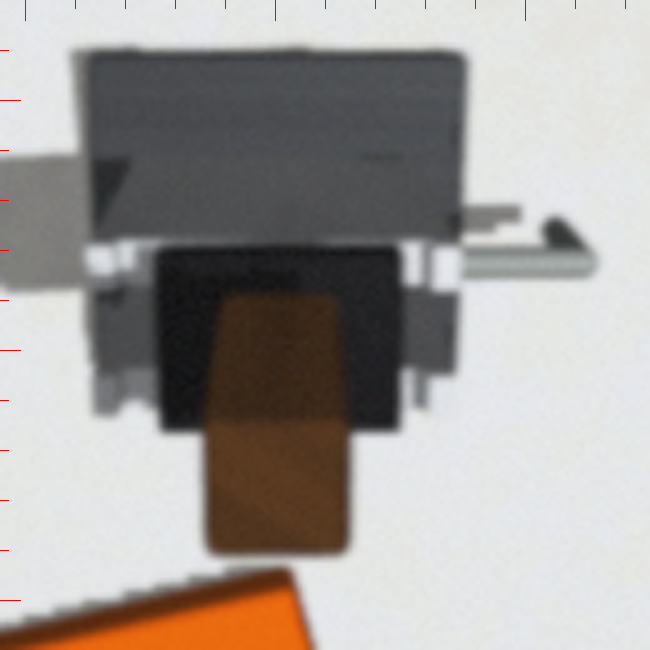

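Emit:
arm_command([
  {"translation": [-0.2,0.5,2],"twist": 0.0,"gripper": 1},
  {"translation": [-0.2,0.5,4],"twist": 0.0,"gripper": 1},
  {"translation": [-0.2,0.5,6],"twist": 0.0,"gripper": 1},
  {"translation": [-0.2,0.5,7.5],"twist": 0.0,"gripper": 1},
  {"translation": [-0.2,0.5,8.6],"twist": 0.0,"gripper": 1},
])

```text
clock: 1.5
eef_pos: [459.6, -316.0, 116.4]
tcp_rot: [-3.139, 0.004, -0.053]
contact_force: [0.6, -0.4, 0.4]
opening: 1.001
```

```bash
python3 -c "
from h import *
go((464.5,-312.5,117),-0.045)"
```

```text
clock 1.50 pos [ 459.6 -316.   116.4] rot [-3.1388  0.004  -0.0534] F [ 0.6 -0.4  0.4] open 1.001
shift cm [ 0.47 -0.38 -0.07] twist -0.008
```

Emit:
arm_command([
  {"translation": [0.45,-0.38,-0.05],"twist": -0.008,"gripper": 1},
  {"translation": [0.45,-0.38,-0.05],"twist": -0.008,"gripper": 1},
  {"translation": [0.45,-0.38,-0.05],"twist": -0.008,"gripper": 1},
  {"translation": [0.45,-0.38,-0.05],"twist": -0.008,"gripper": 1},
  {"translation": [0.45,-0.38,-0.05],"twist": -0.008,"gripper": 0.6},
])

```text
clock: 1.92
eef_pos: [464.8, -312.9, 117.8]
tcp_rot: [-3.14, 0.003, -0.046]
contact_force: [-0.1, 0.8, -0.8]
opening: 0.884
```

```bash
python3 -c "
from h import *
go((464.5,-312.5,117),-0.045)
cv2.imwrite('pics/w2.png',grab_frame('wrist'));go((464.5,-312.5,117),-0.045)"
```

```text
clock 1.92 pos [ 464.8 -312.9  117.8] rot [-3.1396e+00  2.6000e-03 -4.5600e-02] F [-0.1  0.8 -0.8] open 0.884
shift cm [-0.03 -0.03  0.08] twist -0.001
clock 1.97 pos [ 464.7 -312.8  117.7] rot [-3.1395e+00  2.8000e-03 -4.5500e-02] F [ 0.6 -0.3  0.1] open 0.802
shift cm [-0.02 -0.03  0.07] twist -0.001
```

View pics/w2.png

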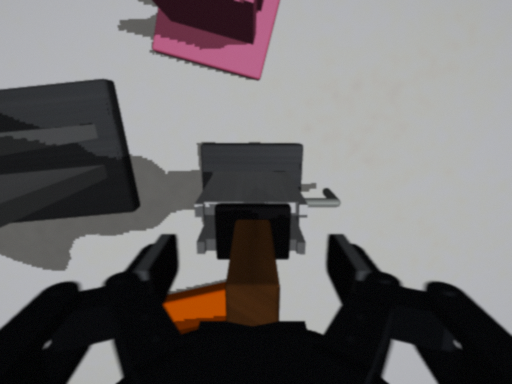

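The handle (columns 228–279) is centred between the fingers at column 252; closing.

Emit:
arm_command([
  {"translation": [0,0,0],"twist": 0,"gripper": 0},
  {"translation": [0,0,0],"twist": 0,"gripper": 0},
  {"translation": [0,0,0],"twist": 0,"gripper": 0},
  {"translation": [0,0,0],"twist": 0,"gripper": 0},
  {"translation": [0,0,0],"twist": 0,"gripper": 0},
], squeeze=110)

```text
clock: 2.38
eef_pos: [464.9, -312.9, 118.0]
tcp_rot: [-3.14, 0.002, -0.045]
contact_force: [-1.1, 0.7, 3.9]
opening: 0.216
```

Emit:
arm_command([
  {"translation": [0,0,0],"twist": 0,"gripper": 0},
  {"translation": [0,0,0],"twist": 0,"gripper": 0},
  {"translation": [0,0,0],"twist": 0,"gripper": 0},
  {"translation": [0,0,0],"twist": 0,"gripper": 0},
  {"translation": [0,0,0],"twist": 0,"gripper": 0},
])

```text
clock: 2.8
eef_pos: [464.9, -312.9, 118.1]
tcp_rot: [-3.14, 0.002, -0.046]
contact_force: [0.1, 1.2, 1.6]
opening: 0.221
```

```bash
python3 -c "
from h import *
go((464.5,-312.5,117),-0.045)
cv2.imwrite('pics/w3.png',grab_frame('wrist'))"
```

```text
clock 2.80 pos [ 464.9 -312.9  118.1] rot [-3.1398e+00  2.2000e-03 -4.5500e-02] F [0.1 1.2 1.6] open 0.221
shift cm [-0.05 -0.04  0.11] twist -0.001
```

View pics/w3.png

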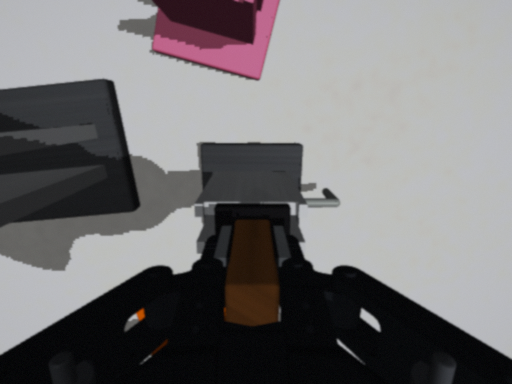

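Emit:
arm_command([
  {"translation": [0,0,-1],"twist": 0,"gripper": 0},
  {"translation": [0,0,-2.5],"twist": 0,"gripper": 0},
  {"translation": [0,0,-4.5],"twist": 0,"gripper": 0},
  {"translation": [0,0,-6.5],"twist": 0,"gripper": 0},
  {"translation": [0,0,-8.5],"twist": 0,"gripper": 0},
])

```text
clock: 3.27
eef_pos: [464.8, -312.9, 204.2]
tcp_rot: [-3.139, 0.003, -0.046]
contact_force: [-0.0, -0.3, -1.5]
opening: 0.219
```

```bash
python3 -c "
from h import *
cv2.imwrite('pics/w4.png',grab_frame('wrist'));cv2.imwrite('pics/s4.png',grab_frame('side'))
go((504,120.6,230),0.243)
"
```

```text
clock 3.37 pos [ 466.7 -314.1  206.6] rot [ 3.1405e+00 -2.5000e-03 -4.5500e-02] F [-0.8 -0.5 -1. ] open 0.218
shift cm [  1.75 -43.6   -2.38] twist -0.288
```

View pics/s4.png

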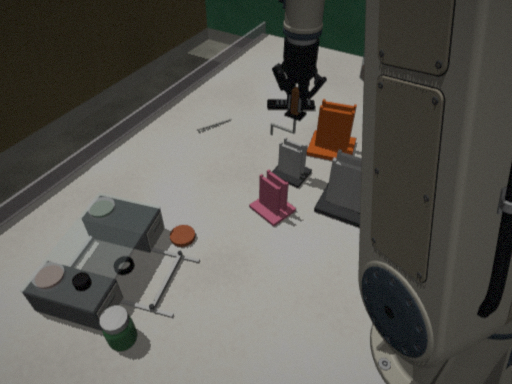

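View pics/w4.png

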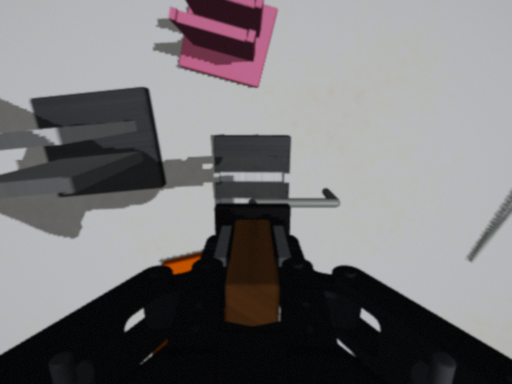

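Emit:
arm_command([
  {"translation": [0.1,-2,-0.6],"twist": -0.02,"gripper": 0},
  {"translation": [0.2,-5,-1.2],"twist": -0.04,"gripper": 0},
  {"translation": [0.3,-8.5,-1.8],"twist": -0.06,"gripper": 0},
  {"translation": [0.5,-12,-2.4],"twist": -0.08,"gripper": 0},
  {"translation": [0.6,-15.5,-2.4],"twist": -0.1,"gripper": 0},
])

```text
clock: 3.78
eef_pos: [479.6, -158.3, 230.7]
tcp_rot: [3.14, -0.003, 0.055]
contact_force: [0.6, 0.6, -1.1]
opening: 0.219
```

```bash
python3 -c "
from h import *
go((504,120.6,230),0.243)
"
```

```text
clock 3.78 pos [ 479.6 -158.3  230.7] rot [ 3.1401e+00 -2.8000e-03  5.4600e-02] F [ 0.6  0.6 -1.1] open 0.219
shift cm [  3.96 -27.71   0.04] twist -0.188
```

Emit:
arm_command([
  {"translation": [0.6,-3.6,0],"twist": -0.03,"gripper": 0},
  {"translation": [1.1,-7.2,0],"twist": -0.06,"gripper": 0},
  {"translation": [1.6,-10.8,0],"twist": -0.09,"gripper": 0},
  {"translation": [2.1,-14.4,0],"twist": -0.12,"gripper": 0},
  {"translation": [2.6,-18,0],"twist": -0.15,"gripper": 0},
])

```text
clock: 4.2
eef_pos: [495.0, 24.6, 229.8]
tcp_rot: [3.14, -0.002, 0.206]
contact_force: [1.1, -0.0, -1.3]
opening: 0.222
```

```bash
python3 -c "
from h import *
go((504,120.6,190),0.243)
"
```

```text
clock 4.20 pos [495.   24.6 229.8] rot [ 3.1398e+00 -1.6000e-03  2.0610e-01] F [ 1.1 -0.  -1.3] open 0.222
shift cm [ 2.84 -9.22  3.97] twist -0.037
```

Emit:
arm_command([
  {"translation": [0.9,-3,0],"twist": -0.01,"gripper": 0},
  {"translation": [1.8,-6,1],"twist": -0.02,"gripper": 0},
  {"translation": [2.5,-8.2,2],"twist": -0.03,"gripper": 0},
  {"translation": [2.84,-9.2,3],"twist": -0.037,"gripper": 0},
  {"translation": [2.84,-9.2,4],"twist": -0.037,"gripper": 0},
])

```text
clock: 4.62
eef_pos: [503.8, 122.1, 188.5]
tcp_rot: [3.14, -0.001, 0.246]
contact_force: [-0.1, -0.3, -1.3]
opening: 0.222
```

```bash
python3 -c "
from h import *
cv2.imwrite('pics/s5.png',grab_frame('side'))
m=camera_model('wrist');w=grab_frame('wrist');cv2.imwrite('pics/w5.png',w)
cv2.imwrite('pics/t5.png',grab_frame('top'))
go((504,120.6,125),0.243)
"
```

```text
clock 4.77 pos [503.  119.3 188.5] rot [3.1393e+00 1.5000e-03 2.4280e-01] F [ 0.6  0.3 -1.3] open 0.219
shift cm [ 0.14 -0.12  6.35] twist -0.0
```

View pics/w5.png

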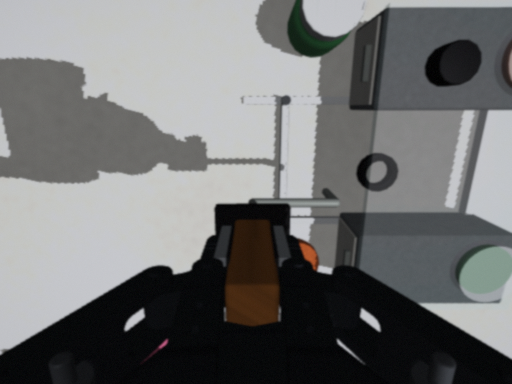

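View pics/s5.png

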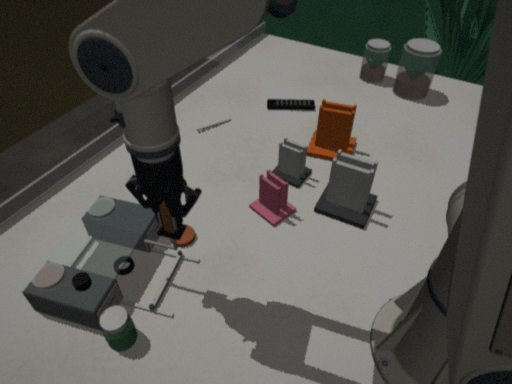

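View pics/t5.png

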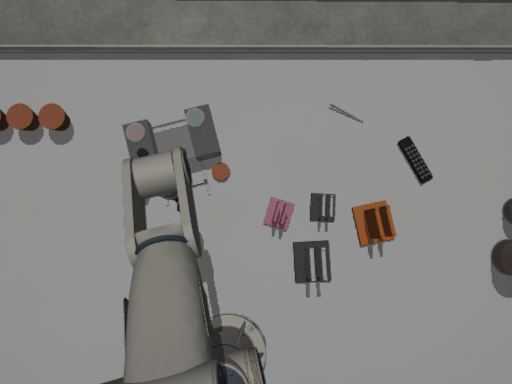

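```bash
python3 -c "
from h import *
crop(cv2.imread('pics/w5.png'),230,80,400,230,4,'pics/w5c.png')"
```

```text
(no output)
```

View pics/w5c.png

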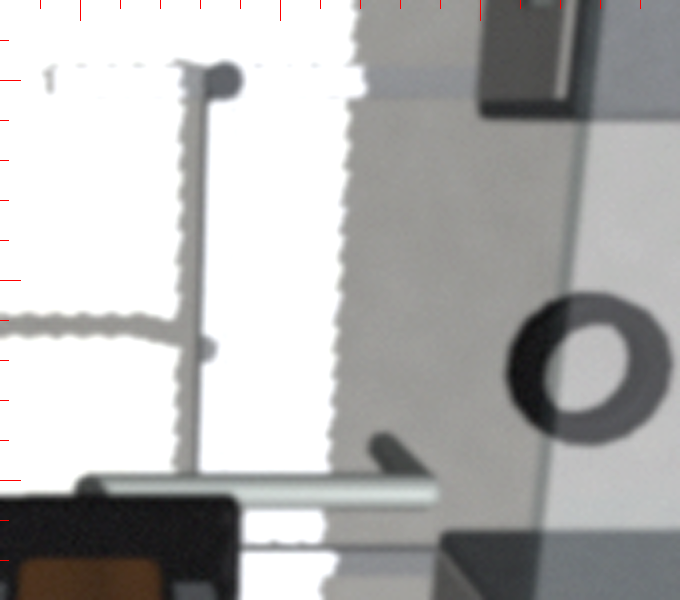

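```bash
python3 -c "
from h import *
m=camera_model('wrist'); st=sense(); W=lambda x,y:(230+x/4,80+y/4)
p=st['eef_pos'];yaw=st['tcp_rot'][2]; print(p)
u=np.array([np.cos(yaw),np.sin(yaw),0]); v=np.array([-np.sin(yaw),np.cos(yaw),0])
def rel(q): d=np.array(q)-p; return np.round([d@u,d@v,q[2]],1), np.round(q,1)
print('tip',rel(onz(m,*W(383,443),85.4)))
print('foot end',rel(onz(m,*W(438,492),85.4+34)))
print('shank',rel(onz(m,*W(95,485),85.4+34)))
print('collar',rel(onz(m,*W(588,370),10)))
for q,z in(((203,80),14),((190,475),14),((222,80),14),((480,115),0),((583,115),70),((440,535),70)): print(q,z,rel(onz(m,*W(*q),z)))
"
```

```text
[503.02439431 119.2755485  188.46441247]
tip (array([66.1, -1. , 85.4]), array([567.5, 134.2,  85.4]))
foot end (array([ 68.5,  -1.1, 119.4]), array([569.7, 134.7, 119.4]))
shank (array([  1.5,   0.4, 119.4]), array([504.4, 120. , 119.4]))
collar (array([143.7,  -1.1,  10. ]), array([642.8, 152.8,  10. ]))
(203, 80) 14 (array([30.5, 78.3, 14. ]), array([513.8, 202.6,  14. ]))
(190, 475) 14 (array([ 29.7, -31.5,  14. ]), array([539.5,  95.9,  14. ]))
(222, 80) 14 (array([35.5, 78.3, 14. ]), array([518.7, 203.9,  14. ]))
(480, 115) 0 (array([109.3,  69.4,   0. ]), array([592.4, 212.9,   0. ]))
(583, 115) 70 (array([108.8,  69.6,  70. ]), array([591.9, 212.9,  70. ]))
(440, 535) 70 (array([ 85.8, -28.8,  70. ]), array([593.3, 111.9,  70. ]))
```

Emit:
arm_command([
  {"translation": [0,0,1.5],"twist": 0,"gripper": 0},
  {"translation": [0,0,3],"twist": 0,"gripper": 0},
  {"translation": [0,0,4.5],"twist": 0,"gripper": 0},
  {"translation": [0,0,6],"twist": 0,"gripper": 0},
  {"translation": [0,0,6.5],"twist": 0,"gripper": 0},
])

```text
clock: 5.18
eef_pos: [502.1, 117.4, 122.1]
tcp_rot: [3.139, 0.004, 0.241]
contact_force: [-0.4, -1.5, -1.4]
opening: 0.217
```

```bash
python3 -c "
from h import *
w=grab_frame('wrist');cv2.imwrite('pics/w6.png',w);crop(w,230,80,400,230,4,'pics/w6c.png')
go((504,120.6,123.5),0.243)
"
```

```text
clock 5.23 pos [502.  117.6 122.1] rot [3.1392 0.0041 0.2411] F [-1.  -0.  -1.8] open 0.221
shift cm [ 0.27 -0.24 -0.14] twist -0.002
```

View pics/w6.png

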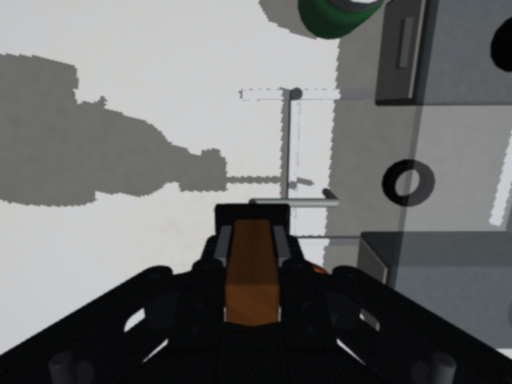

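```bash
python3 -c "
from h import *
crop(cv2.imread('pics/w6.png'),270,80,450,250,4,'pics/w6c.png')"
```

```text
(no output)
```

View pics/w6c.png

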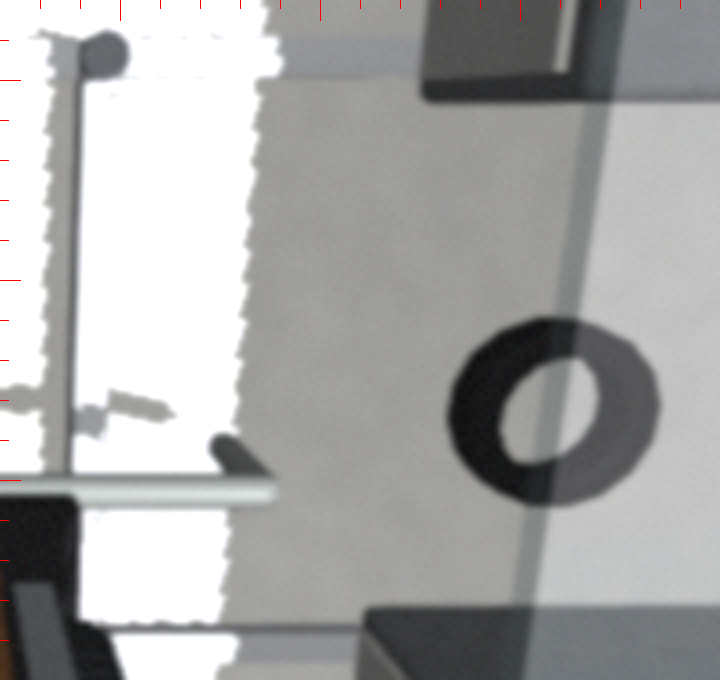

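```bash
python3 -c "
from h import *
m=camera_model('wrist'); st=sense(); W=lambda x,y:(270+x/4,80+y/4)
p=st['eef_pos'];yaw=st['tcp_rot'][2]
u=np.array([np.cos(yaw),np.sin(yaw),0]); v=np.array([-np.sin(yaw),np.cos(yaw),0])
def rel(q): d=np.array(q)-p; return np.round([d@u,d@v,q[2]],1), np.round(q,1)
print('tip',rel(onz(m,*W(222,446),19)))
print('collar outer',rel(onz(m,*W(554,411),9)))
for q in ((447,412),(660,405),(550,317),(550,507)): print(rel(onz(m,*W(*q),10)))
for q,z in(((78,80),14),((66,475),14),((105,55),14),((600,100),74),((525,600),74)): print(q,z,rel(onz(m,*W(*q),z)))
print('gap wall',rel(onz(m,*W(425,100),0)),rel(onz(m,*W(700,100),0)),rel(onz(m,*W(370,607),70)),rel(onz(m,*W(700,607),70)))
"
```

```text
tip (array([65.7, -1.7, 19. ]), array([566.2, 131.6,  19. ]))
collar outer (array([144.3,   3.9,   9. ]), array([641.2, 155.8,   9. ]))
(array([119.2,   3.9,  10. ]), array([616.8, 149.8,  10. ]))
(array([167.8,   5.6,  10. ]), array([663.6, 163.1,  10. ]))
(array([139.5,  25.9,  10. ]), array([631.3, 176.1,  10. ]))
(array([146.3, -19.2,  10. ]), array([648.7, 133.9,  10. ]))
(78, 80) 14 (array([31.2, 76.6, 14. ]), array([514. , 199.4,  14. ]))
(66, 475) 14 (array([ 31.6, -10.2,  14. ]), array([535.1, 115.3,  14. ]))
(105, 55) 14 (array([36.7, 81.5, 14. ]), array([518.1, 205.5,  14. ]))
(600, 100) 74 (array([107.2,  72. ,  74. ]), array([588.9, 213.1,  74. ]))
(525, 600) 74 (array([107.8, -14.5,  74. ]), array([610.2, 129.3,  74. ]))
gap wall (array([110. ,  72.7,   0. ]), array([591.4, 214.4,   0. ])) (array([170.8,  72.7,   0. ]), array([650.5, 228.9,   0. ])) (array([ 81.7, -17.7,  70. ]), array([585.6, 119.9,  70. ])) (array([142.5, -17.6,  70. ]), array([644.6, 134.5,  70. ]))
```

Emit:
arm_command([
  {"translation": [1,-0.2,-0.1],"twist": 0,"gripper": 0},
  {"translation": [3,-0.3,-0.15],"twist": 0,"gripper": 0},
  {"translation": [5,-0.45,-0.15],"twist": 0,"gripper": 0},
  {"translation": [6.8,-0.45,-0.15],"twist": 0,"gripper": 0},
  {"translation": [7.8,-0.45,-0.15],"twist": 0,"gripper": 0},
])

```text
clock: 5.65
eef_pos: [580.2, 141.1, 124.9]
tcp_rot: [3.139, 0.0, 0.241]
contact_force: [0.2, 1.1, -1.2]
opening: 0.218
```

```bash
python3 -c "
from h import *
w=grab_frame('side');crop(w,20,185,210,335,4,'pics/s7c.png')
w=grab_frame('wrist');cv2.imwrite('pics/w7.png',w);crop(w,230,110,390,250,5,'pics/w7c.png')
go((504,120.6,123.5),0.243)
"
```

```text
clock 5.75 pos [579.  140.8 124.2] rot [3.1391e+00 1.5000e-03 2.4070e-01] F [-0.1  0.1 -1.5] open 0.222
shift cm [-7.77  0.18  0.08] twist -0.002
```

View pics/w7c.png

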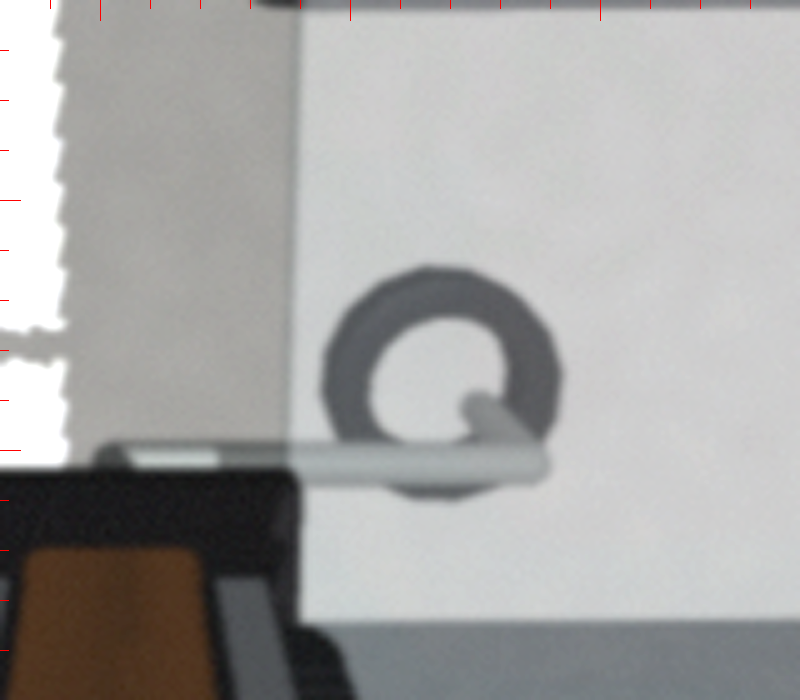

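View pics/s7c.png

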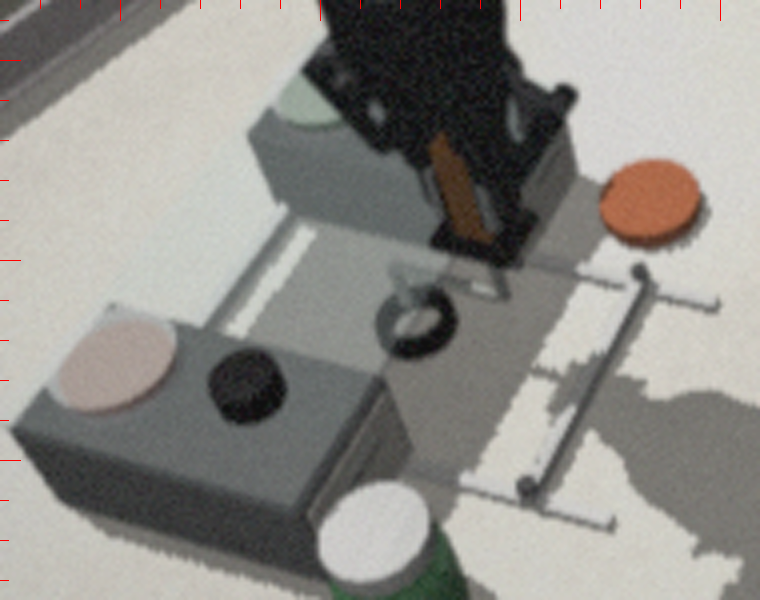

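```bash
python3 -c "
from h import *
m=camera_model('wrist'); st=sense(); W=lambda x,y:(230+x/5,110+y/5)
p=st['eef_pos'];yaw=st['tcp_rot'][2];tz=p[2]-103.1
u=np.array([np.cos(yaw),np.sin(yaw),0]); v=np.array([-np.sin(yaw),np.cos(yaw),0])
def rel(q): d=np.array(q)-p; return np.round([d@u,d@v,q[2]],1)
print('tip',tz,rel(onz(m,*W(478,405),tz)),'collar',rel(onz(m,*W(442,381),9)),'hole top',rel(onz(m,*W(437,381),11)))
"
```

```text
tip 21.120205342657215 [66.  -1.3 21.1] collar [62.2 -0.1  9. ] hole top [60.8  0.4 11. ]
```

Emit:
arm_command([
  {"translation": [-0.45,-0.1,0],"twist": 0,"gripper": 0},
  {"translation": [-0.45,-0.1,0],"twist": 0,"gripper": 0},
  {"translation": [-0.45,-0.1,0.5],"twist": 0,"gripper": 0},
  {"translation": [-0.45,-0.1,1.1],"twist": 0,"gripper": 0},
  {"translation": [-0.45,-0.1,1.75],"twist": 0,"gripper": 0},
])

```text
clock: 6.17
eef_pos: [573.9, 140.6, 106.3]
tcp_rot: [3.139, 0.002, 0.241]
contact_force: [1.1, -0.7, -1.9]
opening: 0.221
```

```bash
python3 -c "
from h import *
w=grab_frame('wrist');cv2.imwrite('pics/w8.png',w);crop(w,230,110,390,250,5,'pics/w8c.png')
go((504,120.6,105.5),0.243)
"
```

```text
clock 6.22 pos [573.1 140.4 104.8] rot [3.1391 0.0036 0.2407] F [-0.6 -0.2 -2. ] open 0.220
shift cm [-7.19  0.28 -0.04] twist -0.002
```

View pics/w8c.png

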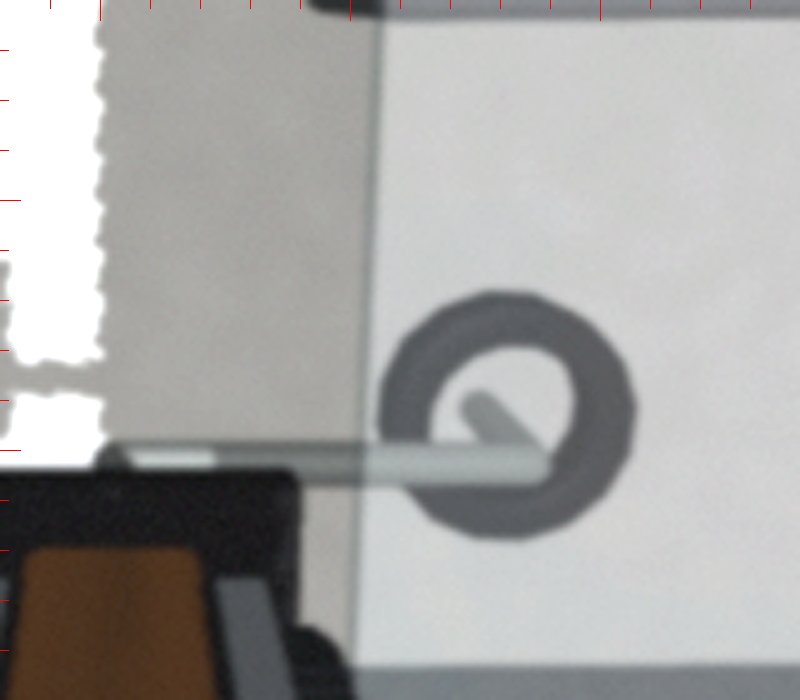

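Emit:
arm_command([
  {"translation": [-0.5,0,0],"twist": 0,"gripper": 0},
  {"translation": [-1.2,0,0],"twist": 0,"gripper": 0},
  {"translation": [-2,0,0],"twist": 0,"gripper": 0},
  {"translation": [-2.8,0,0],"twist": 0,"gripper": 0},
  {"translation": [-3.5,0,0],"twist": 0,"gripper": 0},
])

```text
clock: 6.63
eef_pos: [538.0, 131.8, 105.1]
tcp_rot: [3.139, 0.004, 0.241]
contact_force: [0.8, -0.2, -1.7]
opening: 0.218
```

```bash
python3 -c "
from h import *
w=grab_frame('wrist');cv2.imwrite('pics/w9.png',w)
go((487,118.5,105.2),0.2407)
"
```

```text
clock 6.68 pos [536.7 131.5 104.9] rot [3.1391 0.0052 0.2407] F [-0.4  0.  -1.3] open 0.218
shift cm [-5.13  0.07 -0.  ] twist 0.0
```

View pics/w9.png

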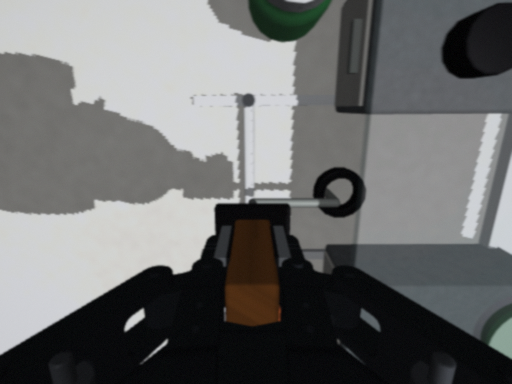

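```bash
python3 -c "
from h import *
w=cv2.imread('pics/w9.png');crop(w,220,90,380,230,5,'pics/w9c.png')
print(w[150,238:264].mean(1).astype(int), w[175,238:264].mean(1).astype(int))
m=camera_model('wrist'); st=sense()
p=st['eef_pos'];yaw=st['tcp_rot'][2]
u=np.array([np.cos(yaw),np.sin(yaw),0]); v=np.array([-np.sin(yaw),np.cos(yaw),0])
for q,z in (((255,150),14),((245,150),14),((255,175),14)):
  d=onz(m,*q,z)-p; print(q,d@u,d@v)
"
```

```text
[191 160 129 116 116 124 145 179 198 208 210 212 211 210 207 201 202 207
 211 211 212 211 212 212 211 212] [164 133 115 113 112 116 137 170 197 208 210 213 212 212 208 202 202 207
 210 212 211 211 211 211 210 211]
(255, 150) 2.283124383994018 37.18494108945987
(245, 150) -5.893918669007896 37.18041775585624
(255, 175) 2.341617269849811 16.232033867909735
```

View pics/w9c.png

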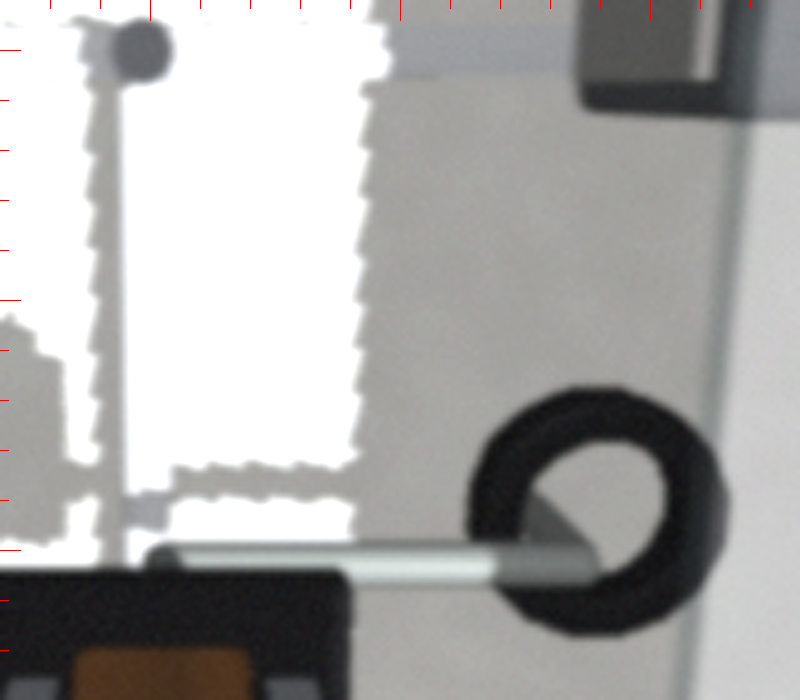

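Emit:
arm_command([
  {"translation": [-0.7,0,0],"twist": 0,"gripper": 0},
  {"translation": [-1.5,0,0],"twist": 0,"gripper": 0},
  {"translation": [-2.4,0,0],"twist": 0,"gripper": 0},
  {"translation": [-3.2,0,0],"twist": 0,"gripper": 0},
  {"translation": [-4,0,0],"twist": 0,"gripper": 0},
])

```text
clock: 7.1
eef_pos: [497.1, 121.8, 105.3]
tcp_rot: [3.139, 0.005, 0.241]
contact_force: [1.4, -0.1, -0.9]
opening: 0.218
```

```bash
python3 -c "
from h import *
w=grab_frame('wrist');cv2.imwrite('pics/w10.png',w);crop(w,210,90,370,230,5,'pics/w10c.png')
go((487,118.5,105.2),0.2407)
"
```

```text
clock 7.15 pos [495.2 121.3 104.9] rot [3.1391 0.0073 0.2407] F [-2.  -0.3 -0.9] open 0.220
shift cm [-0.86  0.07 -0.02] twist 0.0
```

View pics/w10c.png

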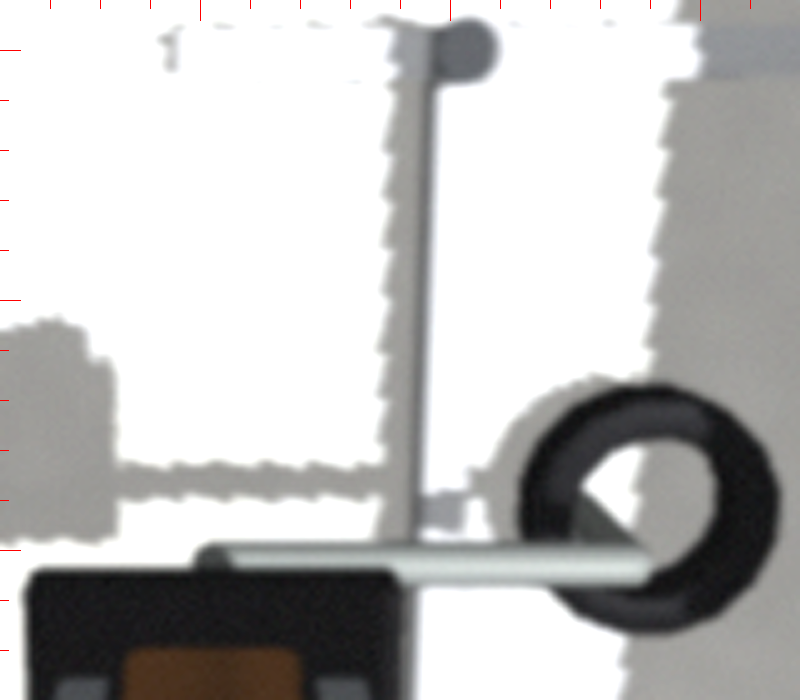

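Emit:
arm_command([
  {"translation": [-0.15,0,0],"twist": 0,"gripper": 0},
  {"translation": [-0.3,0,0],"twist": 0,"gripper": 0},
  {"translation": [-0.45,0,0],"twist": 0,"gripper": 0},
  {"translation": [-0.55,0,0],"twist": 0,"gripper": 0},
  {"translation": [-0.6,0,0],"twist": 0,"gripper": 0},
])

```text
clock: 7.57
eef_pos: [489.5, 119.9, 105.0]
tcp_rot: [3.139, 0.007, 0.241]
contact_force: [0.8, 0.6, -1.0]
opening: 0.221
```

```bash
python3 -c "
from h import *
w=grab_frame('wrist');cv2.imwrite('pics/w11.png',w);crop(w,210,90,370,230,5,'pics/w11c.png')
go((487,118.5,105.2),0.2407)
"
```

```text
clock 7.62 pos [489.5 119.9 105. ] rot [3.1391 0.0071 0.2407] F [-0.   0.5 -1.1] open 0.220
shift cm [-0.27  0.07 -0.02] twist 0.0
```

View pics/w11c.png

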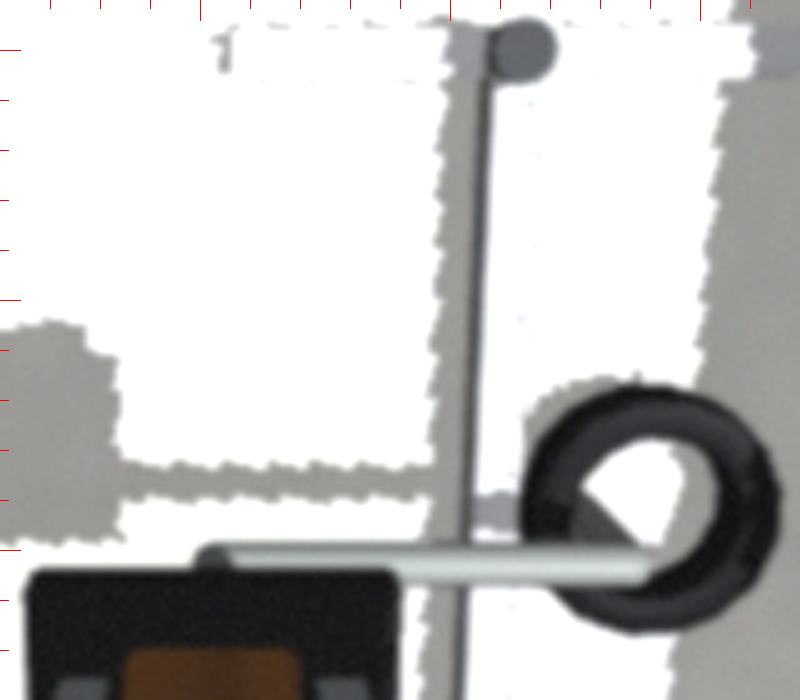

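Emit:
arm_command([
  {"translation": [-0.03,0,0],"twist": 0,"gripper": 0},
  {"translation": [-0.06,0,0],"twist": 0,"gripper": 0},
  {"translation": [-0.1,0,0],"twist": 0,"gripper": 0},
  {"translation": [-0.1,0,0],"twist": 0,"gripper": 0},
  {"translation": [-0.1,0,0],"twist": 0,"gripper": 0},
])

```text
clock: 8.03
eef_pos: [488.5, 119.6, 105.0]
tcp_rot: [3.139, 0.007, 0.241]
contact_force: [1.5, 0.1, -1.5]
opening: 0.223
```

```bash
python3 -c "
from h import *
print(np.round(sense()['wrist_torque'],2))
go((487,118.5,105.2),0.2407)
"
```

```text
[ 0.01 -0.22  0.03]
clock 8.03 pos [488.5 119.6 105. ] rot [3.1391 0.0071 0.2407] F [ 1.5  0.1 -1.5] open 0.223
shift cm [-0.18  0.08 -0.02] twist -0.0
```

Emit:
arm_command([
  {"translation": [-0.03,0,0],"twist": 0,"gripper": 0},
  {"translation": [-0.06,0,0],"twist": 0,"gripper": 0},
  {"translation": [-0.1,0,0],"twist": 0,"gripper": 0},
  {"translation": [-0.1,0,0],"twist": 0,"gripper": 0},
  {"translation": [-0.1,0,0],"twist": 0,"gripper": 0},
])

```text
clock: 8.45
eef_pos: [487.9, 119.5, 105.0]
tcp_rot: [3.139, 0.006, 0.241]
contact_force: [1.9, 0.6, -2.9]
opening: 0.218
```

```bash
python3 -c "
from h import *
print(np.round(sense()['wrist_torque'],2))
go((487,118.5,105.2),0.2407)
"
```

```text
[ 0.19 -0.6   0.  ]
clock 8.45 pos [487.9 119.5 105. ] rot [3.1391 0.0063 0.2407] F [ 1.9  0.6 -2.9] open 0.218
shift cm [-0.11  0.08 -0.02] twist -0.0
```

Emit:
arm_command([
  {"translation": [-0.06,0,0],"twist": 0,"gripper": 0},
  {"translation": [-0.08,0,0],"twist": 0,"gripper": 0},
  {"translation": [-0.08,0,0],"twist": 0,"gripper": 0},
  {"translation": [-0.08,0,0],"twist": 0,"gripper": 0},
  {"translation": [-0.08,0,0],"twist": 0,"gripper": 0},
])

```text
clock: 8.87
eef_pos: [487.5, 119.4, 105.1]
tcp_rot: [3.139, 0.006, 0.241]
contact_force: [4.0, 1.6, -3.8]
opening: 0.22
```

```bash
python3 -c "
from h import *
print(np.round(sense()['wrist_torque'],2))
go((487,118.5,105.2),0.2407)
w=grab_frame('wrist');cv2.imwrite('pics/w12.png',w);crop(w,210,90,370,230,5,'pics/w12c.png')
print(np.round(sense()['wrist_torque'],2))
go((487,118.5,105.2),0.2407)
"
```

```text
[ 0.37 -1.04  0.01]
clock 8.87 pos [487.5 119.4 105.1] rot [3.1391 0.0055 0.2407] F [ 4.   1.6 -3.8] open 0.220
shift cm [-0.07  0.08 -0.01] twist 0.0
[ 0.39 -1.08  0.01]
clock 8.92 pos [487.5 119.4 105.1] rot [3.1391 0.0055 0.2408] F [ 4.6  1.7 -3.6] open 0.219
shift cm [-0.07  0.08 -0.01] twist 0.0
```

View pics/w12c.png

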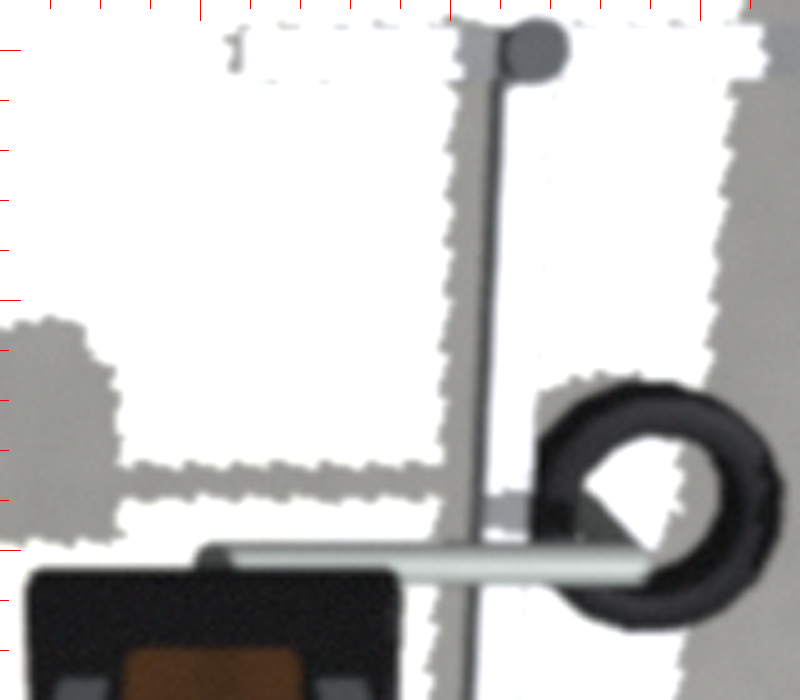

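Emit:
arm_command([
  {"translation": [-0.04,0,0],"twist": 0,"gripper": 0},
  {"translation": [-0.04,0,0],"twist": 0,"gripper": 0},
  {"translation": [-0.04,0,0],"twist": 0,"gripper": 0},
  {"translation": [-0.04,0,0],"twist": 0,"gripper": 0},
  {"translation": [-0.04,0,0],"twist": 0,"gripper": 0},
])

```text
clock: 9.33
eef_pos: [487.5, 119.4, 105.2]
tcp_rot: [3.139, 0.005, 0.241]
contact_force: [5.1, 1.7, -4.4]
opening: 0.217
```

Emit:
arm_command([
  {"translation": [-0.04,0,0],"twist": 0,"gripper": 0},
  {"translation": [-0.04,0,0],"twist": 0,"gripper": 0},
  {"translation": [-0.04,0,0],"twist": 0,"gripper": 0},
  {"translation": [-0.04,0,0],"twist": 0,"gripper": 0},
  {"translation": [-0.04,0,0],"twist": 0,"gripper": 0},
])

```text
clock: 9.75
eef_pos: [487.4, 119.4, 105.3]
tcp_rot: [3.139, 0.004, 0.241]
contact_force: [5.3, 1.5, -4.4]
opening: 0.217
```

Emit:
arm_command([
  {"translation": [-0.04,0,0],"twist": 0,"gripper": 0},
  {"translation": [-0.04,0,0],"twist": 0,"gripper": 0},
  {"translation": [-0.04,0,0],"twist": 0,"gripper": 0},
  {"translation": [-0.04,0,0],"twist": 0,"gripper": 0},
  {"translation": [-0.04,0,0],"twist": 0,"gripper": 0},
])

```text
clock: 10.17
eef_pos: [487.3, 119.4, 105.4]
tcp_rot: [3.139, 0.004, 0.241]
contact_force: [4.9, 1.6, -5.6]
opening: 0.216
```

```bash
python3 -c "
from h import *
print(np.round(sense()['wrist_torque'],2))
go((487,118.5,105.2),0.2407)
w=grab_frame('side');crop(w,90,220,220,330,6,'pics/s13c.png')
"
```

```text
[ 0.37 -1.16  0.04]
clock 10.17 pos [487.3 119.4 105.4] rot [3.1392 0.0035 0.2408] F [ 4.9  1.6 -5.6] open 0.216
shift cm [-0.05  0.08  0.02] twist 0.0
```

View pics/s13c.png

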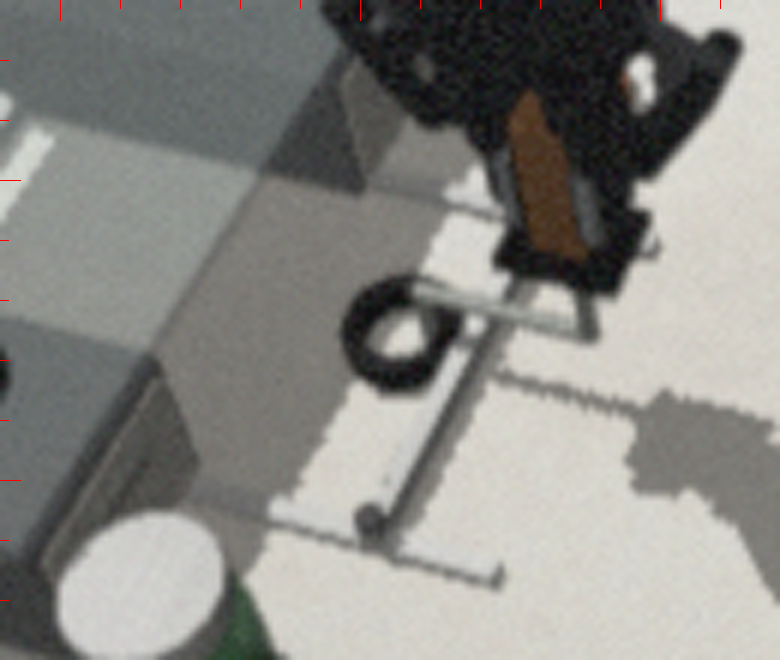

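Emit:
arm_command([
  {"translation": [0.02,0,0.03],"twist": 0,"gripper": 0},
  {"translation": [0.04,0,0.06],"twist": 0,"gripper": 0},
  {"translation": [0.04,0,0.08],"twist": 0,"gripper": 0},
  {"translation": [0.02,0,0.08],"twist": 0,"gripper": 0},
  {"translation": [0,0,0.08],"twist": 0,"gripper": 0},
])

```text
clock: 10.63
eef_pos: [487.4, 119.4, 104.7]
tcp_rot: [3.139, 0.003, 0.241]
contact_force: [3.5, 1.9, -2.1]
opening: 0.219
```

```bash
python3 -c "
from h import *
print(np.round(sense()['wrist_torque'],2))
go((487,118.5,105.2),0.2407)
"
```

```text
[ 0.3  -0.94 -0.01]
clock 10.63 pos [487.4 119.4 104.7] rot [3.1392e+00 3.1000e-03 2.4070e-01] F [ 3.5  1.9 -2.1] open 0.219
shift cm [-0.06  0.08 -0.05] twist 0.0
```

Emit:
arm_command([
  {"translation": [-0.03,0,0.02],"twist": 0,"gripper": 0},
  {"translation": [-0.03,0,0.02],"twist": 0,"gripper": 0},
  {"translation": [-0.03,0,0.02],"twist": 0,"gripper": 0},
  {"translation": [-0.03,0,0.02],"twist": 0,"gripper": 0},
  {"translation": [-0.03,0,0.02],"twist": 0,"gripper": 0},
])

```text
clock: 11.05
eef_pos: [487.3, 119.4, 104.6]
tcp_rot: [3.139, 0.003, 0.241]
contact_force: [3.8, 1.7, -0.0]
opening: 0.22
```

Emit:
arm_command([
  {"translation": [-0.03,0,0.02],"twist": 0,"gripper": 0},
  {"translation": [-0.03,0,0.02],"twist": 0,"gripper": 0},
  {"translation": [-0.03,0,0.02],"twist": 0,"gripper": 0},
  {"translation": [-0.03,0,0.02],"twist": 0,"gripper": 0},
  {"translation": [-0.03,0,0.02],"twist": 0,"gripper": 0},
])

```text
clock: 11.47
eef_pos: [487.2, 119.4, 104.5]
tcp_rot: [3.139, 0.002, 0.241]
contact_force: [4.6, 1.7, 1.5]
opening: 0.223
```

Emit:
arm_command([
  {"translation": [-0.03,0,0.02],"twist": 0,"gripper": 0},
  {"translation": [-0.03,0,0.02],"twist": 0,"gripper": 0},
  {"translation": [-0.03,0,0.02],"twist": 0,"gripper": 0},
  {"translation": [-0.03,0,0.02],"twist": 0,"gripper": 0},
  {"translation": [-0.03,0,0.02],"twist": 0,"gripper": 0},
])

```text
clock: 11.88
eef_pos: [487.1, 119.3, 104.3]
tcp_rot: [3.139, 0.002, 0.241]
contact_force: [4.2, 2.3, 2.3]
opening: 0.219
```

```bash
python3 -c "
from h import *
print(np.round(sense()['wrist_torque'],2))
go((487,118.5,105.2),0.2407)
"
```

```text
[ 0.39 -1.29  0.05]
clock 11.88 pos [487.1 119.3 104.3] rot [3.1392e+00 2.0000e-03 2.4070e-01] F [4.2 2.3 2.3] open 0.219
shift cm [-0.03  0.08 -0.09] twist 0.0
```

Emit:
arm_command([
  {"translation": [0.1,0,0],"twist": 0,"gripper": 0},
  {"translation": [0.3,0,0],"twist": 0,"gripper": 0},
  {"translation": [0.6,0,0],"twist": 0,"gripper": 0},
  {"translation": [0.8,0,0],"twist": 0,"gripper": 0},
  {"translation": [0.8,0,0],"twist": 0,"gripper": 0},
])

```text
clock: 12.3
eef_pos: [494.5, 121.1, 103.9]
tcp_rot: [3.139, 0.004, 0.241]
contact_force: [0.7, -0.5, -2.2]
opening: 0.223
```

```bash
python3 -c "
from h import *
w=grab_frame('wrist');cv2.imwrite('pics/w14.png',w);crop(w,210,90,370,230,5,'pics/w14c.png')
print(np.round(sense()['wrist_torque'],2))
go((487,118.5,105.2),0.2407)
"
```

```text
[0.05 0.   0.04]
clock 12.35 pos [494.4 121.1 103.9] rot [3.1391 0.0034 0.2408] F [-0.4 -0.  -1.4] open 0.219
shift cm [-0.78  0.08 -0.12] twist 0.0
```

View pics/w14c.png

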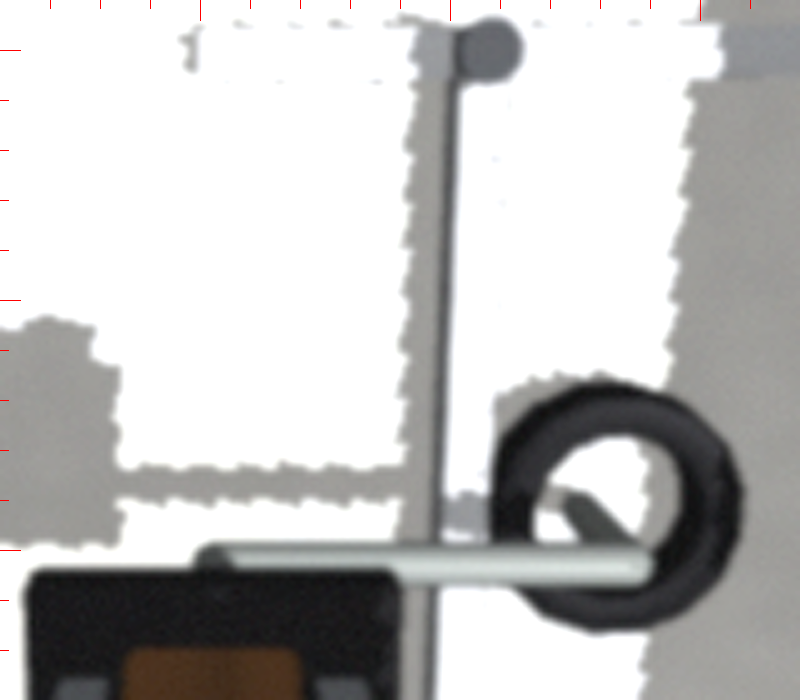

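Emit:
arm_command([
  {"translation": [0.2,0,-0.2],"twist": 0,"gripper": 0},
  {"translation": [0.2,0,-0.8],"twist": 0,"gripper": 0},
  {"translation": [0.2,0,-1.6],"twist": 0,"gripper": 0},
  {"translation": [0.2,0,-2.6],"twist": 0,"gripper": 0},
  {"translation": [0.2,0,-4],"twist": 0,"gripper": 0},
])

```text
clock: 12.77
eef_pos: [496.0, 121.6, 144.6]
tcp_rot: [3.139, 0.004, 0.241]
contact_force: [0.6, -0.1, -1.9]
opening: 0.216
```

Emit:
arm_command([
  {"translation": [0,0,-2],"twist": 0,"gripper": 0},
  {"translation": [0,0,-4],"twist": 0,"gripper": 0},
  {"translation": [0,0,-6],"twist": 0,"gripper": 0},
  {"translation": [0,0,-7.5],"twist": 0,"gripper": 0},
  {"translation": [0,0,-8.5],"twist": 0,"gripper": 0},
])

```text
clock: 13.18
eef_pos: [497.0, 122.1, 232.5]
tcp_rot: [3.139, 0.001, 0.241]
contact_force: [0.2, -0.6, -0.8]
opening: 0.217
```

```bash
python3 -c "
from h import *
w=grab_frame('wrist');cv2.imwrite('pics/w15.png',w)
w=grab_frame('side');crop(w,60,200,220,330,5,'pics/s15c.png')
go((464.9,-312.9,230),-0.0455)
"
```

```text
clock 13.28 pos [497.3 122.1 232. ] rot [3.1391e+00 4.0000e-04 2.4070e-01] F [ 0.7  0.3 -1.4] open 0.218
shift cm [-13.52  41.48   0.3 ] twist 0.286
```

View pics/w15.png

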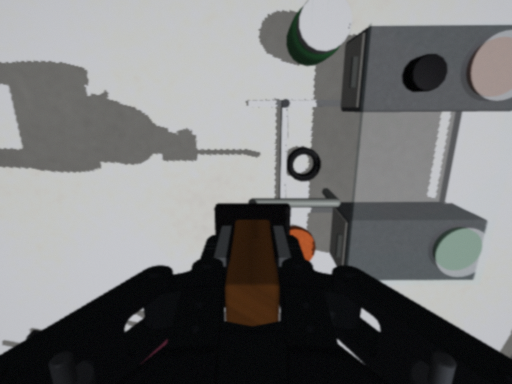

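View pics/s15c.png

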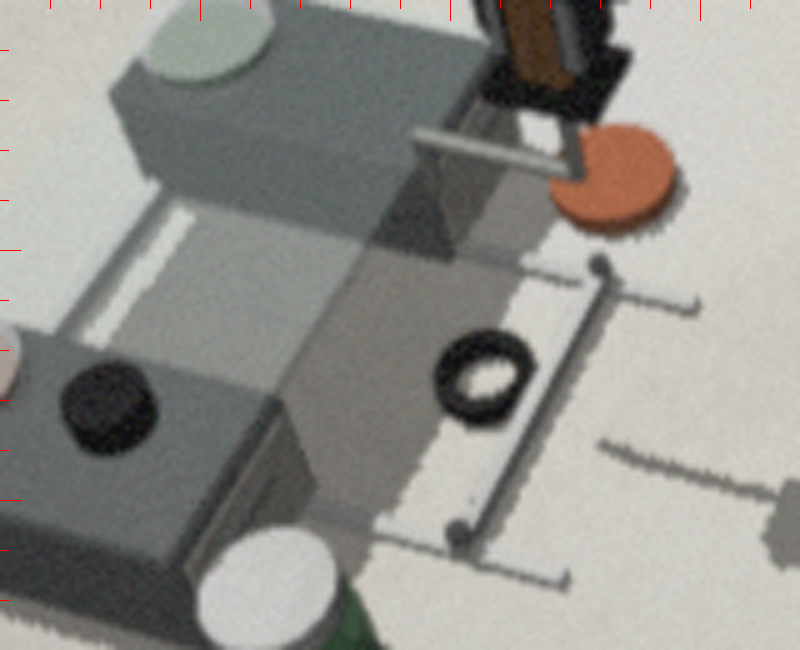

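Emit:
arm_command([
  {"translation": [-0.7,2,0],"twist": 0.02,"gripper": 0},
  {"translation": [-1.7,5,0],"twist": 0.04,"gripper": 0},
  {"translation": [-2.8,8.5,0],"twist": 0.07,"gripper": 0},
  {"translation": [-3.9,12,0],"twist": 0.1,"gripper": 0},
  {"translation": [-5,15.5,0],"twist": 0.12,"gripper": 0},
])

```text
clock: 13.7
eef_pos: [484.8, -41.6, 231.6]
tcp_rot: [3.139, 0.001, 0.12]
contact_force: [1.1, 0.4, -0.7]
opening: 0.222
```

```bash
python3 -c "
from h import *
go((464.9,-312.9,230),-0.0455)
"
```

```text
clock 13.70 pos [484.8 -41.6 231.6] rot [3.1393e+00 1.3000e-03 1.2000e-01] F [ 1.1  0.4 -0.7] open 0.222
shift cm [-5.22 26.7   0.22] twist 0.166
```

Emit:
arm_command([
  {"translation": [-0.7,3.6,0],"twist": 0.03,"gripper": 0},
  {"translation": [-1.4,7.2,0],"twist": 0.06,"gripper": 0},
  {"translation": [-2.1,10.8,0],"twist": 0.09,"gripper": 0},
  {"translation": [-2.8,14.4,0],"twist": 0.12,"gripper": 0},
  {"translation": [-3.5,18,0],"twist": 0.15,"gripper": 0},
])

```text
clock: 14.12
eef_pos: [470.5, -226.0, 231.1]
tcp_rot: [3.14, 0.002, -0.032]
contact_force: [1.5, -1.0, -1.6]
opening: 0.222
```

```bash
python3 -c "
from h import *
go((464.9,-312.9,215),-0.0455)
"
```

```text
clock 14.12 pos [ 470.5 -226.   231.1] rot [ 3.1398e+00  2.2000e-03 -3.1500e-02] F [ 1.5 -1.  -1.6] open 0.222
shift cm [-0.28  8.7   1.63] twist 0.014
```

Emit:
arm_command([
  {"translation": [-0.1,3.2,0.3],"twist": 0.005,"gripper": 0},
  {"translation": [-0.2,5.7,0.6],"twist": 0.01,"gripper": 0},
  {"translation": [-0.28,7.6,1],"twist": 0.014,"gripper": 0},
  {"translation": [-0.28,8.7,1.3],"twist": 0.014,"gripper": 0},
  {"translation": [-0.28,8.7,1.6],"twist": 0.014,"gripper": 0},
])

```text
clock: 14.53
eef_pos: [464.3, -314.4, 214.2]
tcp_rot: [3.14, 0.003, -0.047]
contact_force: [-0.0, -0.3, -1.0]
opening: 0.221
```

Emit:
arm_command([
  {"translation": [0,0,0],"twist": 0,"gripper": 0},
  {"translation": [0,0,0],"twist": 0,"gripper": 0},
  {"translation": [0,0,0],"twist": 0,"gripper": 0},
  {"translation": [0,0,0],"twist": 0,"gripper": 0},
  {"translation": [0,0,0],"twist": 0,"gripper": 0},
])

```text
clock: 14.95
eef_pos: [464.7, -313.8, 214.5]
tcp_rot: [3.14, 0.003, -0.046]
contact_force: [-0.3, -0.4, -2.0]
opening: 0.221
```

```bash
python3 -c "
from h import *
w=grab_frame('wrist');cv2.imwrite('pics/w16.png',w)
go((464.9,-312.9,190),-0.0455)
a=cv2.imread('pics/w4.png');crop(np.hstack([a[120:250,190:350],w[120:250,190:350]]),0,0,320,130,2,'pics/w16c.png')
"
```

```text
clock 15.00 pos [ 464.6 -313.9  214.6] rot [ 3.1397e+00  2.7000e-03 -4.6400e-02] F [ 0.  -0.  -1.7] open 0.218
shift cm [ 0.03 -0.11  2.46] twist -0.001
```

View pics/w16c.png

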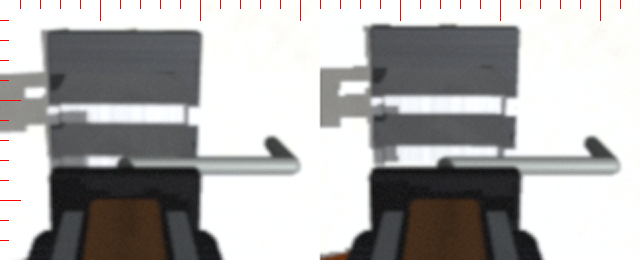

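Emit:
arm_command([
  {"translation": [0.03,-0.1,0.5],"twist": 0,"gripper": 0},
  {"translation": [0.03,-0.1,1.1],"twist": 0,"gripper": 0},
  {"translation": [0.03,-0.1,1.7],"twist": 0,"gripper": 0},
  {"translation": [0.03,-0.1,2.2],"twist": 0,"gripper": 0},
  {"translation": [0.03,-0.1,2.4],"twist": 0,"gripper": 0},
])

```text
clock: 15.42
eef_pos: [464.3, -312.6, 189.2]
tcp_rot: [3.141, 0.004, -0.046]
contact_force: [-0.5, 0.4, -1.6]
opening: 0.218
```

```bash
python3 -c "
from h import *
go((464.9,-312.9,140),-0.0455)
"
```

```text
clock 15.42 pos [ 464.3 -312.6  189.2] rot [ 3.1406  0.0043 -0.0464] F [-0.5  0.4 -1.6] open 0.218
shift cm [0.08 0.03 4.92] twist -0.001
```

Emit:
arm_command([
  {"translation": [0.06,0.03,1],"twist": 0,"gripper": 0},
  {"translation": [0.08,0.03,2],"twist": 0,"gripper": 0},
  {"translation": [0.08,0.03,3],"twist": 0,"gripper": 0},
  {"translation": [0.08,0.03,4],"twist": 0,"gripper": 0},
  {"translation": [0.08,0.03,4.9],"twist": 0,"gripper": 0},
])

```text
clock: 15.83
eef_pos: [464.6, -312.8, 138.7]
tcp_rot: [3.141, 0.005, -0.046]
contact_force: [-0.0, -0.6, -1.5]
opening: 0.219
```

```bash
python3 -c "
from h import *
cv2.imwrite('pics/w17.png',grab_frame('wrist'))
go((464.9,-312.9,119.5),-0.0455)
"
```

```text
clock 15.88 pos [ 463.8 -312.3  137.2] rot [-3.141   0.0069 -0.0465] F [-1.2 -0.1 -3.2] open 0.221
shift cm [0.12 0.06 1.77] twist -0.001
```

View pics/w17.png

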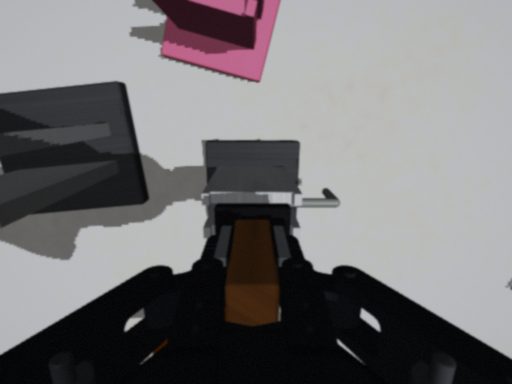

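Shank is between the plates (seat columns ~207–300, rod at 252). Lowering slowly.

Emit:
arm_command([
  {"translation": [0.1,0.05,0.3],"twist": 0,"gripper": 0},
  {"translation": [0.12,0.06,0.7],"twist": 0,"gripper": 0},
  {"translation": [0.12,0.06,1.1],"twist": 0,"gripper": 0},
  {"translation": [0.12,0.06,1.4],"twist": 0,"gripper": 0},
  {"translation": [0.12,0.06,1.55],"twist": 0,"gripper": 0},
])

```text
clock: 16.3
eef_pos: [464.9, -312.9, 121.4]
tcp_rot: [-3.141, 0.007, -0.046]
contact_force: [-0.3, 0.8, -2.2]
opening: 0.222
```

```bash
python3 -c "
from h import *
go((464.9,-312.9,118.1),-0.0455)
cv2.imwrite('pics/w18.png',grab_frame('wrist'))
go((464.9,-312.9,118.1),-0.0455)
"
```

```text
clock 16.30 pos [ 464.9 -312.9  121.4] rot [-3.1409  0.0069 -0.0464] F [-0.3  0.8 -2.2] open 0.222
shift cm [0.01 0.   0.33] twist -0.001
clock 16.35 pos [ 464.8 -312.8  121.3] rot [-3.1408  0.0071 -0.0465] F [-0.  -0.  -1.2] open 0.223
shift cm [0.01 0.01 0.32] twist -0.001
```

Emit:
arm_command([
  {"translation": [0,0,0.08],"twist": 0,"gripper": 0},
  {"translation": [0,0,0.16],"twist": 0,"gripper": 0},
  {"translation": [0,0,0.22],"twist": 0,"gripper": 0},
  {"translation": [0,0,0.26],"twist": 0,"gripper": 0},
  {"translation": [0,0,0.3],"twist": 0,"gripper": 0},
])

```text
clock: 16.77
eef_pos: [464.8, -312.9, 118.4]
tcp_rot: [-3.141, 0.007, -0.046]
contact_force: [-0.9, 0.2, -2.0]
opening: 0.219
```

```bash
python3 -c "
from h import *
go((464.9,-312.9,118.1),-0.0455)
cv2.imwrite('pics/w18.png',grab_frame('wrist'))
go((464.9,-312.9,118.1),-0.0455)
"
```

```text
clock 16.77 pos [ 464.8 -312.9  118.4] rot [-3.1409  0.0069 -0.0465] F [-0.9  0.2 -2. ] open 0.219
shift cm [0.01 0.   0.03] twist -0.001
clock 16.82 pos [ 464.8 -312.8  118.3] rot [-3.1409  0.007  -0.0464] F [ 0.2  0.7 -1.7] open 0.218
shift cm [0.01 0.01 0.02] twist -0.001
```

View pics/w18.png

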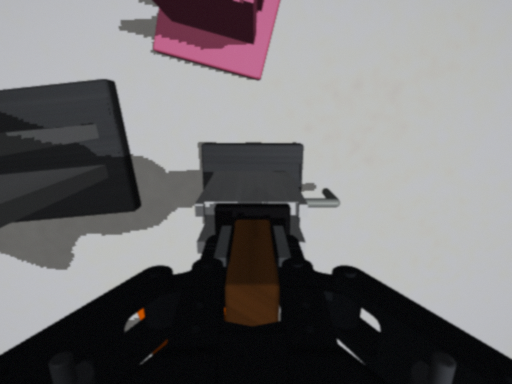

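Same as at the grasp; a little more down until contact, then open.

Emit:
arm_command([
  {"translation": [0,0,0.03],"twist": 0,"gripper": 0},
  {"translation": [0,0,0.06],"twist": 0,"gripper": 0},
  {"translation": [0,0,0.06],"twist": 0,"gripper": 0},
  {"translation": [0,0,0.06],"twist": 0,"gripper": 0},
  {"translation": [0,0,0.06],"twist": 0,"gripper": 0},
])

```text
clock: 17.23
eef_pos: [464.8, -312.9, 118.1]
tcp_rot: [-3.141, 0.007, -0.046]
contact_force: [-2.1, 1.0, 5.8]
opening: 0.225
```

```bash
python3 -c "
from h import *
go((464.9,-312.9,118.1),-0.0455)
"
```

```text
clock 17.23 pos [ 464.8 -312.9  118.1] rot [-3.141   0.0069 -0.0464] F [-2.1  1.   5.8] open 0.225
shift cm [0.01 0.   0.  ] twist -0.001
```

Contact (+7 N): seated. Release slowly.

Emit:
arm_command([
  {"translation": [0,0,0],"twist": 0,"gripper": 0.25},
  {"translation": [0,0,0],"twist": 0,"gripper": 0.35},
  {"translation": [0,0,0],"twist": 0,"gripper": 0.5},
  {"translation": [0,0,0],"twist": 0,"gripper": 0.7},
  {"translation": [0,0,0],"twist": 0,"gripper": 0.9},
], squeeze=40)

```text
clock: 17.65
eef_pos: [464.8, -312.9, 118.0]
tcp_rot: [-3.141, 0.007, -0.046]
contact_force: [-0.1, -0.3, 0.7]
opening: 0.762
```

Emit:
arm_command([
  {"translation": [0,0,0],"twist": 0,"gripper": 1},
  {"translation": [0,0,0],"twist": 0,"gripper": 1},
  {"translation": [0,0,0],"twist": 0,"gripper": 1},
  {"translation": [0,0,0],"twist": 0,"gripper": 1},
  {"translation": [0,0,0],"twist": 0,"gripper": 1},
])

```text
clock: 18.07
eef_pos: [464.8, -312.9, 118.0]
tcp_rot: [-3.141, 0.007, -0.046]
contact_force: [0.3, -0.7, 0.4]
opening: 0.998
```

```bash
python3 -c "
from h import *
go((464.9,-312.9,118.1),-0.0455)
w=grab_frame('wrist');cv2.imwrite('pics/w19.png',w)
"
```

```text
clock 18.07 pos [ 464.8 -312.9  118. ] rot [-3.1409  0.0069 -0.0465] F [ 0.3 -0.7  0.4] open 0.998
shift cm [ 0.01  0.   -0.01] twist -0.001
```

View pics/w19.png

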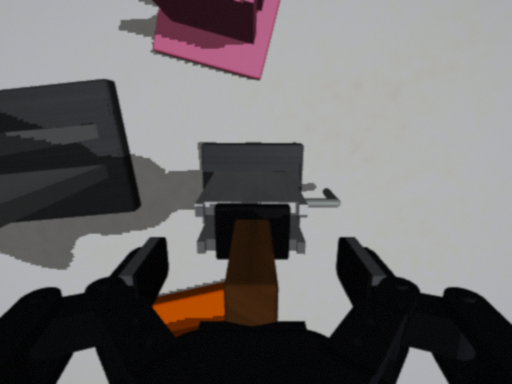

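Seated and free. Retract upward and check.

Emit:
arm_command([
  {"translation": [0,0,-1.5],"twist": 0,"gripper": 1},
  {"translation": [0,0,-4],"twist": 0,"gripper": 1},
  {"translation": [0,0,-7],"twist": 0,"gripper": 1},
  {"translation": [0,0,-10],"twist": 0,"gripper": 1},
  {"translation": [0,0,-12],"twist": 0,"gripper": 1},
])

```text
clock: 18.53
eef_pos: [466.3, -313.4, 240.8]
tcp_rot: [3.141, 0.005, -0.046]
contact_force: [0.7, 0.8, 1.8]
opening: 1.003
```

Emit:
arm_command([
  {"translation": [0,2,-2],"twist": 0,"gripper": 1},
  {"translation": [0,5,-2],"twist": 0,"gripper": 1},
  {"translation": [0,8,-2],"twist": 0,"gripper": 1},
  {"translation": [0,10,-2],"twist": 0,"gripper": 1},
  {"translation": [0,10,-2],"twist": 0,"gripper": 1},
])

```text
clock: 18.95
eef_pos: [461.4, -416.7, 261.0]
tcp_rot: [3.139, 0.004, -0.048]
contact_force: [-0.0, -0.5, -0.6]
opening: 1.0
```

```bash
python3 -c "
from h import *
t=grab_frame('top');s=grab_frame('side')
crop(t,115,95,350,240,3,'pics/t20.png');crop(s,20,90,340,350,2,'pics/s20.png');cv2.imwrite('pics/t20f.png',t)
crop(t,130,140,215,205,8,'pics/t20c.png')
go((464.9,-312.9,118.1),-0.0455)
"
```

```text
clock 19.05 pos [ 461.3 -413.6  260.5] rot [ 3.1416  0.0052 -0.0478] F [-0.   0.5  0. ] open 1.005
shift cm [ -0.05 -10.07  14.24] twist -0.002
```

View pics/t20.png

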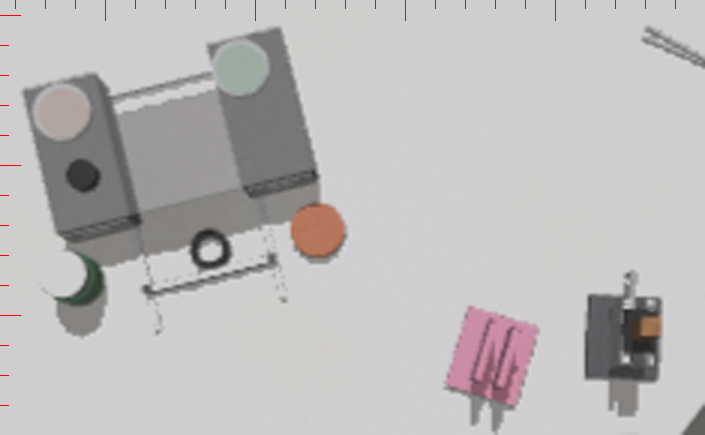

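View pics/s20.png

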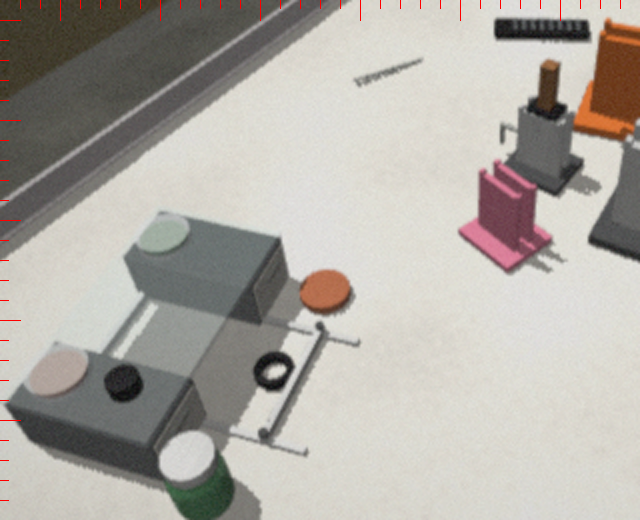

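View pics/t20c.png

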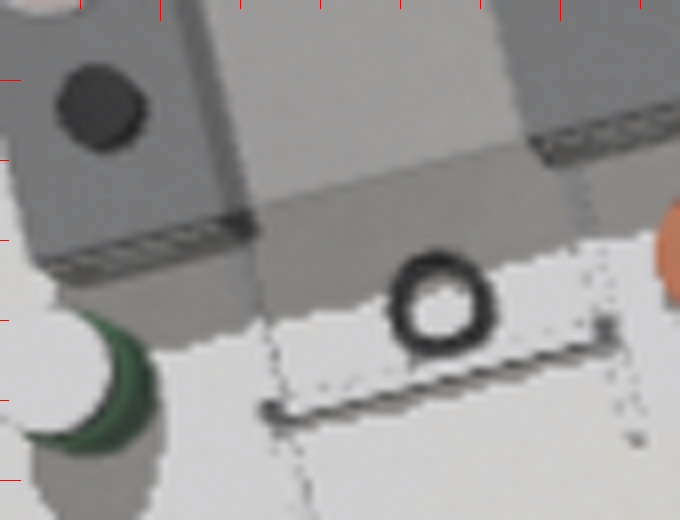

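```bash
python3 -c "
from h import *
w=cv2.imread('pics/w15.png');crop(w,255,90,345,210,7,'pics/w15c.png')
c=w[90:210,255:345];c=cv2.resize(c,None,fx=6.5,fy=5,interpolation=cv2.INTER_CUBIC);c=np.clip((c.astype(float)-150)*2.4,0,255).astype(np.uint8);cv2.imwrite('pics/w15d.png',c)"
```

```text
(no output)
```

View pics/w15d.png

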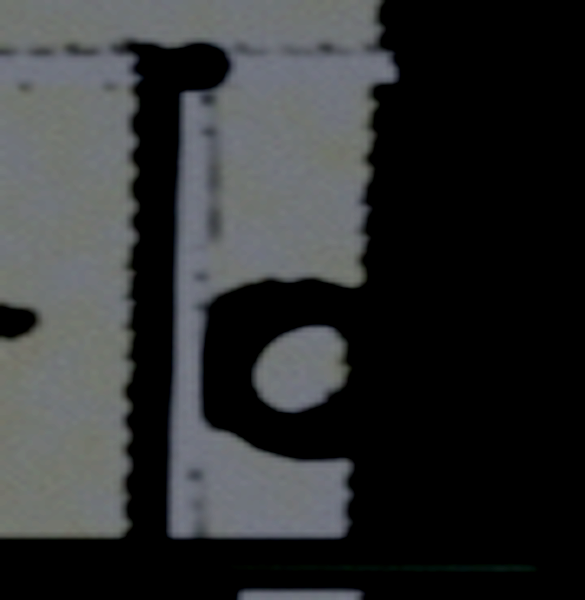

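```bash
python3 -c "
from rig import job
print(job.sign_off())"
```

```text
the job is handed in; nothing more can be done
None
```

The collar now lies flat on the bench against the stop rail, and the rod hangs back in its stand. I handed the job in at about 19 s of the 54 s allowed.

- **Hooking and drawing:** I gripped the rod at 110 N with the jaws along the foot. I put the tip into the collar's hole under the shelf and drew the collar straight out to the rail.
- **Pressing:** I pressed it against the rail with about 4–6 N (measured) for more than a second. The downward pull on the tool first grew to about 5.6 N, so the collar may have been lifting slightly. I lowered the tip and held it again for 1.25 s with that pull gone.
- **Returning the rod:** I lifted the tip clear of the collar and put the rod back at the pose it was taken from. The wrist force rose by about 7 N when the guard met the plates. I then opened the fingers and backed off.

**Last checks:**
- The last side and top pictures show the rod upright in the small grey stand.
- The jar, saucer and cap look as they did at the start.
- The wrist picture after unhooking shows the collar's edge on the line of the rail face.
- A rough estimate from the last top picture put the collar's centre about 1.7 mm farther from the rail than a touching fit. That is within about half a pixel, so I trusted the wrist view.

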